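# Get the cutter and marker out of a blocked drawer

## Robot

A 7-joint arm with a two-finger parallel gripper is mounted at the origin on a cart in front of the work surface, level with it; the furniture and walls round the work are solid. World frame = base frame: x ahead of the robot, y to its left, z up, the work surface at z = 0. Lengths are in m, angles in rad, forces in N, time in s.
With the tool pointing down it reaches from about 0.425 to 0.875 m from the base axis. Payload 4.7 kg.
Tool frame: the origin (TCP) lies on the front face of the gripper's body, between the roots of the fingers; the fingertips stand 70 mm ahead of it and the grasp point (between the pads) lies 51 mm ahead of it; z points along the fingers, y is the line along which they close (so a half turn about z gives the same grasp; the last joint's range is limited). The gripper opens to 87 mm and grips with 3 to 60 N. Pads are 19 mm wide; open, the fingers measure 117 mm over their backs; the gripper's body (75 mm by 190 mm) begins 51 mm behind the grasp point.
Start: joints at [-1.321, 0.321, -0.07, 1.45, 0.023, 1.371, -0.057], TCP at [0.152, 0.632, 0.292] pointing down, gripper open.
Joint ranges: [-2.86, 2.86], [-0.3, 2.09], [-1.38, 1.24], [0.06, 2.45], [-1.56, 4.7], [0.09, 2.05], [-2.69, 2.69]. Speed limits (rad/s): [2.57, 2.57, 3.14, 3.14, 3.14, 3.14, 3.14].

## Interface

Orientations are given as a unit quaternion [x, y, z, w].
In Python, from station import sensors, imaging, r, nets gives the robot as it stands.
- The arm moves only by the tool servo_tool, never from a script. Its argument "deltas" is a list of rows, each a list of 3 entries, a list of its own where there are three numbers: the finger opening in m, from 0 to 0.087, then the shift along the tool's x, y, z in m, then the turn about the tool's z in rad. A call has 1 to 12 rows; each row shifts and turns the commanded pose from where the row before left it, along the tool's axes as they then stand; what a row does not reach is not made up. A row lasts 1/8 s, in which the tool goes at most 62.5 mm and 10.7 degrees, less where a joint would pass 70% of its speed; a pose out of reach is approached as far as the arm can. A call with a gripper value outside its range is refused whole. The fingers move at their own pace and stop on an object; the grip force is fixed at half the most. Time passes only in rows, so rows that do not move let the fingers close. It gives the time, the measured TCP pose, the force, the opening and the grip force at its end, in the units of the state.
- sensors.read_state(): the state, without advancing time (a new reading comes with each control period).
- imaging.camera(name): name is "side" or "top" or "wrist"; returns the picture (384x512x3 uint8, blue, green, red); there is no depth.
- imaging.camera_params(name): a dict with "fx", "fy", "cx", "cy" (pixels), "k1" (the pictures are not rectified: a ray, as slopes to the right and down, at radius r is drawn at 1 + k1 r^2 times it, then the intrinsics apply), "extrinsics" (4x4, takes a point from camera to world coordinates). Camera axes: x right, y up, looking along -z (the intrinsics and any distortion apply to the point x, -y, -z); pixel columns grow to the right and rows downward; lengths in m; the calibration is good to about 2 mm. A picture is of the moment at which its call begins: read the wrist's pose just before it. camera_params takes no time and is no camera call; for the wrist camera it gives the pose at the moment of the call.
- r.job_done(): hands the job in; it is judged then, once.
Trained networks look in the newest picture that a camera, given by its name, has taken for a name from the list of things; names that differ only in an ending like _2 or _b are one class to them, and where a whole thing is asked for, a point or a joint stands for the part that bears it (a point fixed in the world has none). Each returns a list of dicts, best first, with "p" (0 to 1); they miss things now and then, are a little off and sometimes report something else, mostly with a low value. They report only what shows in the picture. A call takes as long as a camera call. They do not tell look-alikes from the thing itself.
- nets.find_in(camera, query): "rect" ([left, top, right, bottom] in pixels, round what is visible of it).
- nets.regions_of(camera, query): "mask" (384x512 bool, what is visible of it) and "rect" ([left, top, right, bottom] in pixels, round what is visible of it).
The state is a dict: "clock": time; "qpos": joint angles; "dq": joint speeds; "tau": joint torques, N m; "position": TCP position; "tool_rot": TCP orientation; "force": force on the tool from outside, world axes, zero at the start; "ft_torque": the same for the moment, N m; "grip_width": opening from 0.0 (shut) to 1.0 (fully open); "grasp_force": force on a finger pad.
Only numpy, scipy, OpenCV 4.12 (cv2) and the standard library are available. Lean on these libraries where they do the work, as an engineer would, in place of code of your own. Each camera call takes 0.05 s, during which the arm holds its last target. There are 200 camera calls.

## Task

The stapler and the tape measure stand in the way of the half-open drawer. Set both aside on the closed sketchbook, pull the drawer all the way open, and lay the cutter in the wide groove and the marker in the narrow groove of the pen tray, flat on the groove floors. Then push the drawer fully shut and put the stapler and the tape measure back upright where they stood, lengthwise to the drawer as before; leave the hole punch where it stands.

Things in the scene. Friction and masses are not known exactly. Their poses are not given: they have to be found in the camera images.
- drawer_unit: white desktop drawer unit with a wooden top, 210 x 210 mm, 74 mm high, fixed to the desk; origin at desk height in the middle of its front edge (body from x = 0 to 210 mm), x to its back. Its drawer comes out at the front (-x). The top covers all behind x = -4 mm, so a long thing can be lifted from the drawer only when the drawer is all the way out.
- drawer (a joint): how far the drawer is pulled out along the unit's -x, in m: 0 shut, 0.18 all the way open; starts about 0.08 open. Friction 1.2 N, drag 6 N s/m; stays where left. Inside 170 mm long (unit x from -opening to 170 mm - opening), 180 mm wide; floor 12 mm, side and back walls 52 mm, front 64 mm above the desk.
- drawer_handle (a point): middle of the drawer's dark bar handle: a level round bar 10 mm thick, 90 mm long along the unit's y, 40 mm above the desk, its axis 40 mm in front of the drawer front (35 mm clear behind the bar). Moves with the drawer: at opening q it is at x = -0.048 - q, y = 0 in the unit's frame.
- pen_tray: wooden pen tray, 180 x 92 x 13 mm, fixed to the desk; origin at the centre of its underside, x along the grooves. Two grooves 168 mm long, floor 4 mm and walls 13 mm above the desk: the wide one (36 mm) has its axis at y = +23 mm, the narrow one (28 mm) at y = -27 mm. The walls are missing from x = -41 to +41 mm, a notch for the fingers.
- sketchbook: closed grey hardcover sketchbook with a black band, 150 x 210 mm, 16 mm thick, lying flat, fixed to the desk; origin at the centre of its underside, long side along its y. The side area for the things in the way. Behind it a monitor screen hangs 0.23 m above the desk, nearest corner at x = 0.57, y = 0.07 m of the world: carry things round its near side.
- cutter: snap-blade cutter with a flat blue handle, 24 x 145 x 12 mm, 60 g, lying flat; starts in the drawer, lengthwise (its front end shows, the rest is under the unit's top). Origin at the centre of its underside, long along its y. Grasp across its 24 mm.
- marker: black felt marker, 17 x 135 x 18 mm, 18 g, lying; starts in the drawer beside the cutter, lengthwise. Origin at the centre of its underside, long along its y. It does not roll. Grasp across its 17 mm.
- stapler: black desk stapler, 34 x 131 x 46 mm, 190 g, rigid here, standing in front of the drawer, lengthwise to it. Origin at the centre of its underside, long along its y. Grasp across its 32 mm wide upper arm (30 to 46 mm above the desk) near the middle.
- tape_measure: tape measure with a red disc, 41 x 82 x 72 mm, 260 g, standing on edge in front of the drawer, lengthwise to it. Origin on its underside, long along its y; its case reaches from x = -18 to +12 mm and y = -29 to +41 mm, 65 mm high, so its middle is at x = -3, y = +6 mm. Grasp across its 30 mm thickness.
- punch: two-hole punch with a blue lever, 98 x 115 x 75 mm, 320 g, loose, standing to the right of the drawer unit; a bystander. Origin at the centre of its underside.
Not all that is in view belongs to the job. Of the things that look like the tape_measure, take the one that is nearest to the robot's base at the start.

How it is judged:
On the way, in this order (a step that is already met when the one before it is completed fails the run):
1. stapler and tape measure both stand on the sketchbook, released (x of stapler in the frame of sketchbook between -0.06 and 0.06 m and y of stapler in the frame of sketchbook between -0.09 and 0.09 m and z of stapler in the frame of sketchbook between 0.01 and 0.024 m and angle between each of stapler, tape_measure's own z axis and vertical below 0.1 rad and x of tape_measure in the frame of sketchbook between -0.06 and 0.06 m and y of tape_measure in the frame of sketchbook between -0.09 and 0.09 m and z of tape_measure in the frame of sketchbook between 0.01 and 0.024 m and linear speed of each of stapler, tape_measure below 0.02 m/s and contact force between the fingers and stapler below 0.3 N and contact force between the fingers and tape_measure below 0.3 N), for 0.2 s.
2. the drawer is pulled all the way open while they are on the sketchbook (value of joint drawer above 0.17 m and x of stapler in the frame of sketchbook between -0.06 and 0.06 m and y of stapler in the frame of sketchbook between -0.09 and 0.09 m and z of stapler in the frame of sketchbook between 0.01 and 0.024 m and angle between each of stapler, tape_measure's own z axis and vertical below 0.1 rad and x of tape_measure in the frame of sketchbook between -0.06 and 0.06 m and y of tape_measure in the frame of sketchbook between -0.09 and 0.09 m and z of tape_measure in the frame of sketchbook between 0.01 and 0.024 m), for 0.1 s.
3. the cutter lies in the wide groove and the marker in the narrow one, released, the stapler and tape measure still on the sketchbook (x of cutter in the frame of pen_tray between -0.018 and 0.018 m and y of cutter in the frame of pen_tray between 0.013 and 0.033 m and z of cutter in the frame of pen_tray between 0.001 and 0.009 m and angle between each of cutter, marker, stapler, tape_measure's own z axis and vertical below 0.1 rad and angle between the y axis of each of cutter, marker and the x axis of pen_tray, either way round below 0.14 rad and x of marker in the frame of pen_tray between -0.018 and 0.018 m and y of marker in the frame of pen_tray between -0.037 and -0.017 m and z of marker in the frame of pen_tray between 0.001 and 0.009 m and linear speed of each of cutter, marker below 0.02 m/s and contact force between the fingers and cutter below 0.3 N and contact force between the fingers and marker below 0.3 N and x of stapler in the frame of sketchbook between -0.06 and 0.06 m and y of stapler in the frame of sketchbook between -0.09 and 0.09 m and z of stapler in the frame of sketchbook between 0.01 and 0.024 m and x of tape_measure in the frame of sketchbook between -0.06 and 0.06 m and y of tape_measure in the frame of sketchbook between -0.09 and 0.09 m and z of tape_measure in the frame of sketchbook between 0.01 and 0.024 m), for 0.2 s.
4. the drawer is pushed fully shut, before the stapler and the tape measure are put back (value of joint drawer below 0.008 m and x of cutter in the frame of pen_tray between -0.018 and 0.018 m and y of cutter in the frame of pen_tray between 0.013 and 0.033 m and z of cutter in the frame of pen_tray between 0.001 and 0.009 m and angle between each of cutter, marker, stapler, tape_measure's own z axis and vertical below 0.1 rad and angle between the y axis of each of cutter, marker and the x axis of pen_tray, either way round below 0.14 rad and x of marker in the frame of pen_tray between -0.018 and 0.018 m and y of marker in the frame of pen_tray between -0.037 and -0.017 m and z of marker in the frame of pen_tray between 0.001 and 0.009 m and x of stapler in the frame of sketchbook between -0.06 and 0.06 m and y of stapler in the frame of sketchbook between -0.09 and 0.09 m and z of stapler in the frame of sketchbook between 0.01 and 0.024 m and x of tape_measure in the frame of sketchbook between -0.06 and 0.06 m and y of tape_measure in the frame of sketchbook between -0.09 and 0.09 m and z of tape_measure in the frame of sketchbook between 0.01 and 0.024 m), for 0.1 s.
At the end, for the whole second after the job is handed in: Drawer shut (8 mm); cutter flat in the wide groove, marker flat in the narrow one (18 mm lengthwise, 8 degrees); stapler and tape measure upright within 15 mm of where they stood, lengthwise to the drawer (20 degrees); hole punch within 20 mm of its place; all released and at rest (value of joint drawer below 0.008 m and x of cutter in the frame of pen_tray between -0.018 and 0.018 m and y of cutter in the frame of pen_tray between 0.013 and 0.033 m and z of cutter in the frame of pen_tray between 0.001 and 0.009 m and angle between each of cutter, marker, stapler, tape_measure's own z axis and vertical below 0.1 rad and angle between the y axis of each of cutter, marker and the x axis of pen_tray, either way round below 0.14 rad and x of marker in the frame of pen_tray between -0.018 and 0.018 m and y of marker in the frame of pen_tray between -0.037 and -0.017 m and z of marker in the frame of pen_tray between 0.001 and 0.009 m and distance of each of stapler, tape_measure from where it was at the start of the episode below 0.015 m and angle between the y axis of each of stapler, tape_measure and the x axis of drawer_unit, either way round below 0.35 rad and distance of punch from where it was at the start of the episode below 0.02 m and linear speed of each of stapler, tape_measure, cutter, marker below 0.02 m/s and contact force between the fingers and stapler below 0.3 N and contact force between the fingers and tape_measure below 0.3 N and contact force between the fingers and cutter below 0.3 N and contact force between the fingers and marker below 0.3 N); the robot touches nothing.
It fails at once if the hole punch is shifted by more than 30 mm or tipped (distance of punch from where it was at the start of the episode above 0.03 m or angle between punch's own z axis and vertical above 0.3 rad).
It also fails if it takes over 144 s, if anything falls off the work surface, if the arm or the gripper's body presses on something with over 40 N, if the wrist force passes 120 N, or if a joint passes its speed limit or range.

## Working session

There is one attempt and no reset: what is moved stays moved. The work goes in short steps, Python scripts to look and compute and a tool call to move; the robot and the scene stay as the last step left them, time stands still between calls to the robot, and variables do not carry over. Pictures are saved under pics/ and viewed, at most 14 in all, crops included, and the job is handed in when it is done.

Besides the shell and the picture viewer there is one more tool, called after "Emit:" as a command line: name --argument value ..., lists and objects as JSON in quotes. servo_tool: Moves the arm, as the interface text tells. Its arguments: {"type":"object","properties":{"deltas":{"type":"array","items":{"type":"array"}}},"required":["deltas"]}

```bash
mkdir -p pics; ls; cat > h.py <<'E'
import numpy as np, cv2
from station import sensors, imaging, r, nets
def pix2ray(cam,uv,P=None):
    P=P or imaging.camera_params(cam); uv=np.atleast_2d(np.array(uv,float))
    a=(uv[:,0]-P['cx'])/P['fx']; b=(uv[:,1]-P['cy'])/P['fy']
    rd=np.hypot(a,b); q=rd.copy()
    for _ in range(50): q=rd/(1+P['k1']*q*q)
    s=np.where(rd>0,q/np.maximum(rd,1e-9),1); a,b=a*s,b*s
    E=np.array(P['extrinsics']); d=np.c_[a,-b,-np.ones_like(a)]@E[:3,:3].T
    return E[:3,3],d
def at_z(cam,uv,z,P=None):
    o,d=pix2ray(cam,uv,P); t=(z-o[2])/d[:,2]; return o+d*t[:,None]
def proj(cam,X,P=None):
    P=P or imaging.camera_params(cam); E=np.array(P['extrinsics']); c=(np.atleast_2d(X)-E[:3,3])@E[:3,:3]
    a=c[:,0]/-c[:,2]; b=-c[:,1]/-c[:,2]; s=1+P['k1']*(a*a+b*b)
    return np.c_[P['cx']+P['fx']*a*s,P['cy']+P['fy']*b*s]
def st():
    s=sensors.read_state(); print({k:np.round(s[k],3).tolist() for k in('clock','qpos','position','tool_rot','force','grip_width','grasp_force')}); return s
E
python3 - <<'E'
from h import *
st()
for c in('side','top','wrist'):
    im=imaging.camera(c); cv2.imwrite(f'pics/{c}0.png',im)
    P=imaging.camera_params(c); print(c,P['fx'],P['k1'],np.round(P['extrinsics'],3).tolist())
    if c=='wrist':continue
    for q in('drawer_unit','drawer_handle','pen_tray','sketchbook','cutter','marker','stapler','tape_measure','punch'):
        print(q,[(round(d['p'],2),np.round(d['rect']).tolist()) for d in nets.find_in(c,q)][:4])
E
```

```text
pics
{'clock': 0.0, 'qpos': [-1.321, 0.322, -0.07, 1.452, 0.023, 1.371, -0.057], 'position': [0.152, 0.632, 0.291], 'tool_rot': [0.118, 0.993, -0.001, -0.0], 'force': [0.623, 0.083, 0.238], 'grip_width': 1.001, 'grasp_force': 0.0}
side 405.04147098944713 -0.0596717206223506 [[0.999, 0.03, -0.021, 0.496], [-0.031, 0.369, -0.929, -1.287], [-0.02, 0.929, 0.37, 0.531], [0.0, 0.0, 0.0, 1.0]]
drawer_unit [(0.57, [229.0, 200.0, 367.0, 273.0]), (0.2, [265.0, 217.0, 278.0, 225.0])]
drawer_handle [(0.6, [230.0, 198.0, 286.0, 250.0])]
pen_tray [(0.55, [204.0, 180.0, 255.0, 194.0])]
sketchbook [(0.91, [207.0, 162.0, 262.0, 179.0])]
cutter []
marker [(0.61, [264.0, 217.0, 279.0, 226.0])]
stapler [(0.83, [179.0, 217.0, 224.0, 244.0])]
tape_measure [(0.71, [202.0, 195.0, 230.0, 226.0]), (0.55, [254.0, 179.0, 269.0, 203.0])]
punch [(0.85, [219.0, 232.0, 270.0, 291.0])]
top 439.2039277133315 -0.172307399938219 [[0.002, 0.984, -0.177, 0.297], [-1.0, 0.001, -0.01, -0.132], [-0.01, 0.177, 0.984, 1.344], [0.0, 0.0, 0.0, 1.0]]
drawer_unit [(0.92, [282.0, 95.0, 377.0, 219.0])]
drawer_handle [(0.75, [280.0, 159.0, 348.0, 220.0])]
pen_tray []
sketchbook [(0.69, [114.0, 183.0, 170.0, 251.0])]
cutter [(0.51, [323.0, 174.0, 337.0, 196.0])]
marker [(0.69, [298.0, 167.0, 312.0, 186.0])]
stapler [(0.73, [299.0, 221.0, 326.0, 265.0])]
tape_measure [(0.56, [222.0, 179.0, 252.0, 192.0]), (0.53, [280.0, 96.0, 376.0, 218.0]), (0.52, [270.0, 219.0, 289.0, 243.0])]
punch [(0.85, [354.0, 187.0, 399.0, 223.0])]
wrist 281.1087399367459 -0.04485529651364399 [[0.233, -0.935, -0.267, 0.079], [0.972, 0.224, 0.064, 0.65], [0.0, -0.275, 0.961, 0.383], [0.0, 0.0, 0.0, 1.0]]
```

```bash
python3 - <<'E'
import cv2
a=cv2.imread('pics/top0.png');b=cv2.imread('pics/side0.png')
cv2.imwrite('pics/t1.png',cv2.resize(a[80:290,100:420],(800,525),interpolation=cv2.INTER_CUBIC))
cv2.imwrite('pics/s1.png',cv2.resize(b[140:310,150:400],(800,544),interpolation=cv2.INTER_CUBIC))
E
```

```text
(no output)
```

View pics/t1.png

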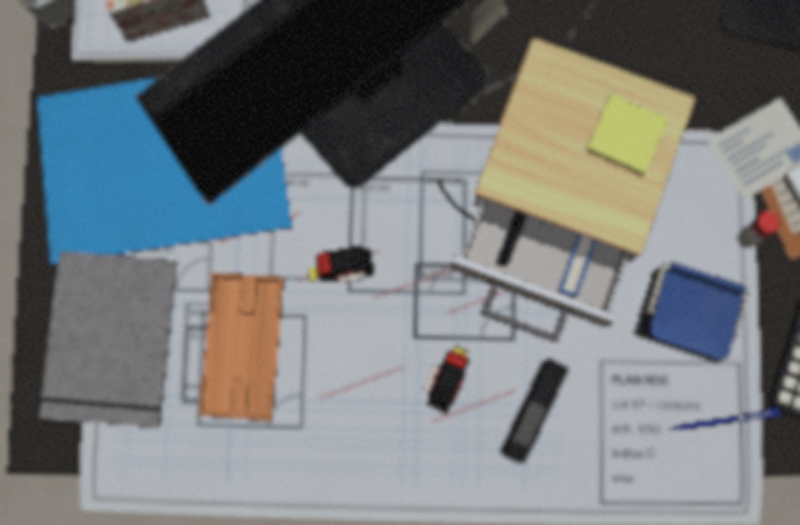

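View pics/s1.png

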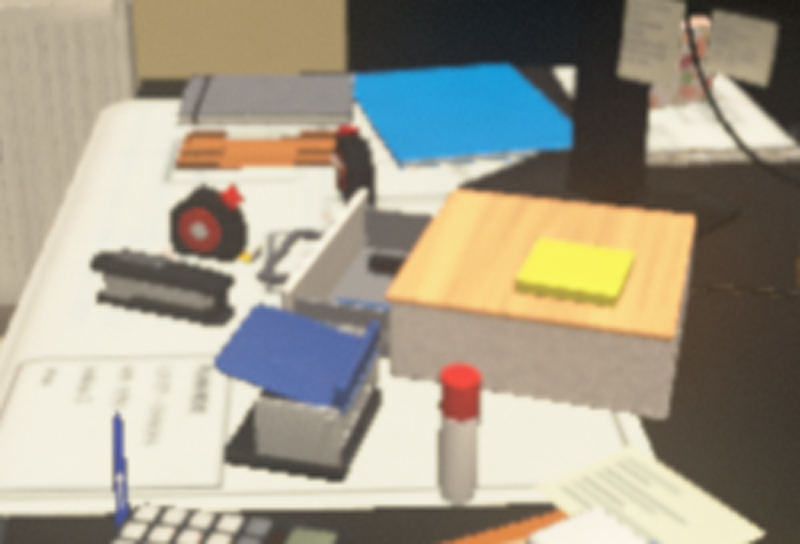

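Top view (full-frame pixels): the tape measures are at (278,232), upright in front of the drawer, and at (236,186), the look-alike farther off. The stapler is at (314,244), sketchbook (143,216), tray (197,218), marker (305,175), cutter (330,186) and punch (376,205). The blue pen at (390,248) and the red-capped marker at (405,168) are distractors.

```bash
python3 - <<'E'
from h import *
f=lambda L:[(100+x/2.5,80+y/2.5) for x,y in L]
def rect(n,c,z):
    X=at_z('top',f(c),z); m=X.mean(0); print(n,'centre',m.round(3),'sides',[round(float(np.linalg.norm(X[i]-X[(i+1)%4])),3) for i in range(4)],'ang01',[round(float(np.degrees(np.arctan2(*(X[(i+1)%4]-X[i])[[1,0]]))),1) for i in range(4)]); return X
print(rect('unit',[(535,38),(695,97),(642,255),(478,196)],.074).round(3).tolist())
rect('book',[(60,253),(178,262),(160,427),(40,417)],.016)
rect('tray',[(213,275),(284,279),(270,420),(200,414)],.013)
print('tapes',at_z('top',[(278,232),(236,186)],.05).round(3).tolist())
print('stapler',at_z('top',f([(553,365),(514,455)]),.044).round(3).tolist())
print('marker,cutter',at_z('top',f([(520,215),(505,260)]),.028).round(3).tolist(),at_z('top',f([(587,238),(570,293)]),.024).round(3).tolist())
print('front',at_z('top',f([(455,262),(608,322)]),.064).round(3).tolist(),'handle',at_z('top',f([(487,308),(557,335)]),.04).round(3).tolist())
print('punch',at_z('top',f([(692,310)]),.06).round(3))
imaging.camera('top')
for q in('stapler','tape_measure'):
    for d in nets.regions_of('top',q):
        ys,xs=np.nonzero(d['mask']); X=at_z('top',np.c_[xs,ys],.045)
        print(q,round(d['p'],2),X.mean(0).round(3),cv2.minAreaRect(X[:,:2].astype(np.float32)*1000))
E
```

```text
unit centre [ 0.7   -0.36   0.074] sides [0.211, 0.213, 0.208, 0.216] ang01 [-110.9, 159.1, 69.8, -20.1]
[[0.838, -0.299, 0.074], [0.763, -0.496, 0.074], [0.563, -0.42, 0.074], [0.635, -0.225, 0.074]]
book centre [0.469 0.228 0.016] sides [0.152, 0.205, 0.152, 0.207] ang01 [-94.4, 175.7, 86.2, -4.1]
tray centre [0.461 0.062 0.013] sides [0.089, 0.174, 0.086, 0.173] ang01 [-93.2, 175.4, 85.6, -3.7]
tapes [[0.417, -0.185, 0.05], [0.556, -0.06, 0.05]]
stapler [[0.435, -0.314, 0.044], [0.329, -0.266, 0.044]]
marker,cutter [[0.623, -0.28, 0.028], [0.566, -0.26, 0.028]] [[0.595, -0.363, 0.024], [0.526, -0.34, 0.024]]
front [[0.556, -0.197, 0.064], [0.484, -0.378, 0.064]] handle [[0.505, -0.237, 0.04], [0.472, -0.32, 0.04]]
punch [[ 0.499 -0.481  0.06 ]]
stapler 0.76 [ 0.383 -0.29   0.045] ((382.6589660644531, -289.674072265625), (38.240108489990234, 131.78472900390625), 63.107635498046875)
tape_measure 0.85 [ 0.557 -0.061  0.045] ((557.0064086914062, -58.49106216430664), (43.5229606628418, 79.85661315917969), 11.546202659606934)
tape_measure 0.79 [ 0.419 -0.187  0.045] ((421.635986328125, -186.59817504882812), (41.049957275390625, 79.97853088378906), 63.15144729614258)
```

Emit:
servo_tool --deltas '[[0.087,[-0.035,-0.031,0],0],[0.087,[-0.035,-0.031,0],0],[0.087,[-0.035,-0.031,0],0],[0.087,[-0.035,-0.031,0],0],[0.087,[-0.035,-0.031,0],0],[0.087,[-0.035,-0.031,0],0],[0.087,[-0.035,-0.031,0],0],[0.087,[-0.035,-0.031,0],0],[0.087,[-0.035,-0.031,0],0],[0.087,[-0.035,-0.031,0],0],[0.087,[0,0,0],0],[0.087,[0,0,0],0]]'

```text
clock: 2.7
position: [0.4194, 0.2494, 0.2924]
tool_rot: [0.118, 0.993, 0.0, -0.0]
force: [0.3, -0.2, -0.2]
grip_width: 1.002
grasp_force: 0.0
```

```bash
cat >> h.py <<'E'
def go(x,y,zg,yaw=None,tcp=False):
    """print delta (tool axes) to bring grasp point to x,y,zg and tool y to world yaw (deg); translate first, then turn"""
    s=sensors.read_state(); a,b,c,d=s['tool_rot']
    from scipy.spatial.transform import Rotation as Ro
    R=Ro.from_quat(s['tool_rot']).as_matrix(); g=np.array(s['position'])+(0 if tcp else .051)*R[:,2]
    yw=np.degrees(np.arctan2(R[1,1],R[0,1])); dl=R.T@(np.array([x,y,zg])-g)
    t=0 if yaw is None else -np.radians((yaw-yw+180)%360-180)
    print('g',g.round(4),'yaw',round(yw,1),'tilt',round(np.degrees(np.arccos(-R[2,2])),2),'delta',dl.round(4),'turn',round(t,3),'q',np.round(s['qpos'],2).tolist(),'F',np.round(s['force'],1),'w',round(s['grip_width']*87,1),'gf',round(float(s['grasp_force']),1),'t',s['clock'])
E
python3 - <<'E'
from h import *
go(.4,-.1,.3,70)
cv2.imwrite('pics/w1.png',imaging.camera('wrist'))
E
```

```text
g [0.4194 0.2494 0.2414] yaw 76.5 tilt 0.05 delta [-0.0626 -0.3442 -0.0589] turn 0.113 q [-0.86, -0.03, 0.27, 1.85, 0.01, 1.32, 0.74] F [ 0.3 -0.2 -0.2] w 87.2 gf 0.0 t 2.7
```

View pics/w1.png

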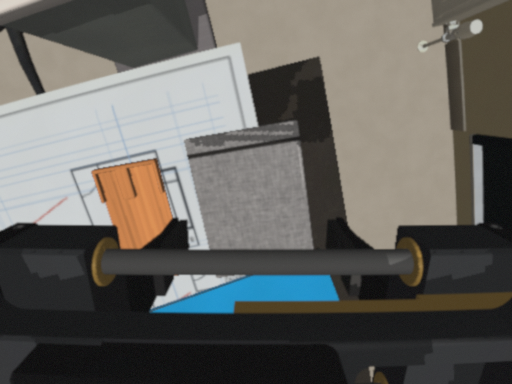

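The wrist view shows the sketchbook (250,190) and part of the tray (135,200), but the grooves are too small to tell apart. I'll look again nearer.

```bash
python3 - <<'E'
from h import *
s=st()
print(at_z('wrist',[(256,130),(256,60),(256,215),(60,130),(450,130)],.013).round(3)-np.array(s['position']).round(3))
go(.5,.04,.24,86)
E
```

```text
{'clock': 2.75, 'qpos': [-0.865, -0.032, 0.268, 1.849, 0.008, 1.323, 0.738], 'position': [0.419, 0.25, 0.292], 'tool_rot': [0.117, 0.993, 0.0, -0.0], 'force': [0.027, -0.489, -0.328], 'grip_width': 0.999, 'grasp_force': 0.0}
[[-0.048  0.011 -0.279]
 [-0.13   0.03  -0.279]
 [ 0.067 -0.016 -0.279]
 [-0.109 -0.241 -0.279]
 [ 0.01   0.261 -0.279]]
g [0.4191 0.2499 0.2413] yaw 76.6 tilt 0.04 delta [-0.1274 -0.1854  0.0012] turn -0.164 q [-0.86, -0.03, 0.27, 1.85, 0.01, 1.32, 0.74] F [ 0.  -0.5 -0.3] w 86.9 gf 0.0 t 2.75
```

Emit:
servo_tool --deltas '[[0.087,[-0.014,-0.034,0],0],[0.087,[-0.014,-0.034,0],0],[0.087,[-0.014,-0.034,0],0],[0.087,[-0.014,-0.034,0],0],[0.087,[-0.014,-0.034,0],0],[0.087,[-0.014,-0.034,0],0],[0.087,[0,0,0],0],[0.087,[0,0,0],0]]'

```text
clock: 3.75
position: [0.4536, 0.0326, 0.2923]
tool_rot: [0.116, 0.993, 0.0, -0.0]
force: [0.1, 0.6, -1.1]
grip_width: 0.999
grasp_force: 0.0
```

```bash
python3 - <<'E'
from h import *
P=imaging.camera_params('wrist'); im=imaging.camera('wrist'); cv2.imwrite('pics/w2f.png',im)
go(.419,-.187,.25,69)
# rectified overhead of tray region, 2.5px/mm? -> world patch at z=.013
x0,x1,y0,y1=.35,.57,-.02,.16; n=3
gx,gy=np.meshgrid(np.arange(x0*1000,x1*1000,1/n)/1000,np.arange(y0*1000,y1*1000,1/n)/1000)
uv=proj('wrist',np.c_[gx.ravel(),gy.ravel(),np.full(gx.size,.013)],P).astype(np.float32)
o=cv2.remap(im,uv[:,0].reshape(gx.shape),uv[:,1].reshape(gx.shape),cv2.INTER_CUBIC); cv2.imwrite('pics/w2.png',o)
E
```

```text
g [0.4536 0.0328 0.2412] yaw 76.7 tilt 0.02 delta [-0.017  -0.2219 -0.0088] turn 0.134 q [-0.67, -0.13, 0.5, 1.92, 0.06, 1.33, 1.15] F [ 0.5  0.6 -0.3] w 87.0 gf 0.0 t 3.8
```

View pics/w2.png

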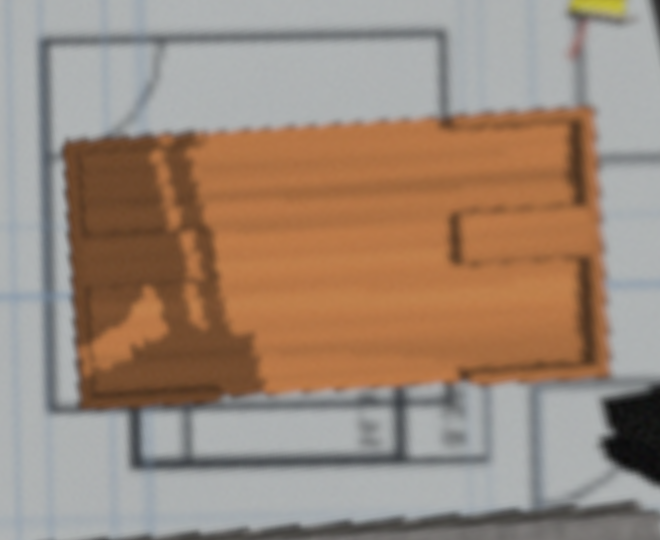

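The wide groove is the one at larger world y (lower in the crop, rows 262–368). The narrow one is at rows 122–208. So tray x is close to world x, at −3.8°.

Emit:
servo_tool --deltas '[[0.087,[-0.008,-0.038,0],0],[0.087,[-0.008,-0.038,0],0],[0.087,[-0.008,-0.038,0],0],[0.087,[-0.008,-0.038,0],0],[0.087,[-0.008,-0.038,0],0],[0.087,[-0.009,-0.038,0],0],[0.087,[0,0,0],0.067],[0.087,[0,0,0],0.067],[0.087,[0,0,0],0],[0.087,[0,0,0],0]]'

```text
clock: 5.05
position: [0.4486, -0.2013, 0.2922]
tool_rot: [0.182, 0.983, 0.0, -0.0]
force: [0.6, 0.2, -0.3]
grip_width: 0.999
grasp_force: 0.0
```

```bash
cat >> h.py <<'E'
def ortho(name,x0,x1,y0,y1,z,n=3,cam='wrist'):
    P=imaging.camera_params(cam); im=imaging.camera(cam)
    gx,gy=np.meshgrid(np.arange(x0*1000,x1*1000,1/n)/1000,np.arange(y0*1000,y1*1000,1/n)/1000)
    uv=proj(cam,np.c_[gx.ravel(),gy.ravel(),np.full(gx.size,z)],P).astype(np.float32)
    cv2.imwrite(name,cv2.remap(im,uv[:,0].reshape(gx.shape),uv[:,1].reshape(gx.shape),cv2.INTER_CUBIC)); return P,im
E
python3 - <<'E'
from h import *
go(.419,-.187,.25,69)
P,im=ortho('pics/w3.png',.29,.55,-.36,-.12,.045); cv2.imwrite('pics/w3f.png',im)
for q in('stapler','tape_measure'):
    for d in nets.regions_of('wrist',q):
        ys,xs=np.nonzero(d['mask']); X=at_z('wrist',np.c_[xs,ys],.046 if q=='stapler' else .065,P)
        print(q,round(d['p'],2),np.round(d['rect']),X.mean(0).round(3),cv2.minAreaRect(X[:,:2].astype(np.float32)*1000))
E
```

```text
g [ 0.4485 -0.2013  0.2412] yaw 69.0 tilt 0.01 delta [ 0.0327  0.0028 -0.0088] turn -0.0 q [-0.47, -0.06, 0.82, 1.86, 0.04, 1.33, 1.54] F [ 0.6  0.2 -0.3] w 86.9 gf 0.0 t 5.05
stapler 0.71 [156.  94. 192. 197.] [ 0.382 -0.282  0.046] ((385.011474609375, -283.3951110839844), (39.97160720825195, 126.09748840332031), 64.26669311523438)
tape_measure 0.75 [350. 180. 418. 236.] [ 0.544 -0.069  0.065] ((546.6752319335938, -69.89769744873047), (60.662986755371094, 72.99040222167969), 11.780384063720703)
tape_measure 0.64 [405.  24. 490. 181.] [0.445 0.027 0.065] ((449.981201171875, 28.022113800048828), (85.0303955078125, 155.1038360595703), 86.61563110351562)
tape_measure 0.59 [246. 113. 279. 178.] [ 0.415 -0.185  0.065] ((417.5733642578125, -184.80404663085938), (38.57399368286133, 70.44901275634766), 65.9858627319336)
```

View pics/w3.png

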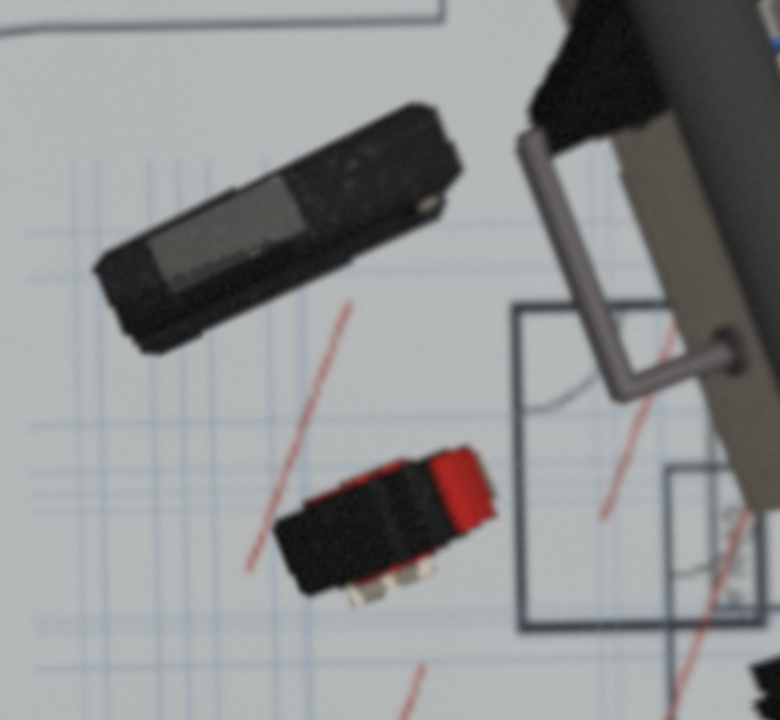

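The crop shows the nearest tape measure at (385,520), the stapler at (270,220), and the handle's free end at (620,390). The tape is at about (0.418, −0.186) with its long axis at −24°. The stapler is at about (0.383, −0.286) at −26°. The top camera agrees with both.

Emit:
servo_tool --deltas '[[0.08,[0.034,0.003,0.02],0],[0.08,[0,0,0.04],0.052],[0.08,[0,0,0.04],0],[0.08,[0,0,0.04],0],[0.08,[0,0,0.03],0],[0.08,[0,0,0.02],0],[0.08,[0,0,0.011],0],[0.08,[0,0,0],0],[0.0,[0,0,0],0],[0.0,[0,0,0],0],[0.0,[0,0,0],0],[0.0,[0,0,0],0]]'

```text
clock: 6.7
position: [0.4177, -0.1872, 0.0915]
tool_rot: [0.209, 0.978, 0.0, 0.0]
force: [0.1, -0.5, 0.7]
grip_width: 0.548
grasp_force: 0.0
```

```bash
python3 - <<'E'
from h import *
go(.4725,.278,.15,80)
E
```

```text
g [ 0.4178 -0.1871  0.0405] yaw 65.8 tilt 0.04 delta [ 0.1404  0.4468 -0.1094] turn -0.247 q [-0.43, 0.16, 0.85, 2.15, -0.15, 0.89, 1.66] F [ 0.1 -0.5  0.7] w 47.6 gf 0.0 t 6.7
```

Emit:
servo_tool --deltas '[[0.0,[0,0,0],0],[0.0,[0,0,0],0],[0.0,[0,0,0],0],[0.0,[0,0,0],0],[0.0,[0,0,0],0],[0.0,[0,0,-0.02],0],[0.0,[0,0,-0.04],0],[0.0,[0,0,-0.04],0],[0.0,[0,0,0],0]]'

```text
clock: 7.82
position: [0.4192, -0.1876, 0.1934]
tool_rot: [0.209, 0.978, 0.001, 0.003]
force: [0.6, 0.3, -2.9]
grip_width: 0.341
grasp_force: 29.9
```

```bash
python3 - <<'E'
from h import *
go(.4725,.278,.15,80)
E
```

```text
g [ 0.4195 -0.1876  0.1424] yaw 65.9 tilt 0.34 delta [ 0.142   0.4466 -0.007 ] turn -0.247 q [-0.51, -0.06, 0.86, 2.06, 0.04, 1.11, 1.48] F [ 0.6  0.3 -2.9] w 29.7 gf 29.9 t 7.825
```

Emit:
servo_tool --deltas '[[0.0,[0.02,0.03,0],0],[0.0,[0.02,0.04,0],0],[0.0,[0.015,0.042,0],0],[0.0,[0.012,0.042,0],0],[0.0,[0.012,0.042,0],0],[0.0,[0.012,0.042,0],0],[0.0,[0.012,0.042,0],0],[0.0,[0.012,0.042,0],0],[0.0,[0.012,0.042,0],0],[0.0,[0.01,0.042,0],0],[0.0,[0.005,0.04,0],-0.12],[0.0,[0,0,0],-0.12]]'

```text
clock: 9.32
position: [0.4692, 0.2812, 0.1883]
tool_rot: [0.086, 0.996, -0.001, -0.002]
force: [0.6, -0.6, -2.2]
grip_width: 0.338
grasp_force: 29.9
```

```bash
python3 - <<'E'
from h import *
go(.4725,.278,.058,80)
E
```

```text
g [0.4691 0.2812 0.1373] yaw 80.1 tilt 0.19 delta [-0.0041 -0.0024  0.0793] turn 0.002 q [-0.89, 0.18, 0.34, 1.85, -0.07, 1.13, 0.87] F [ 0.6 -0.6 -2.2] w 29.4 gf 29.9 t 9.325
```

Emit:
servo_tool --deltas '[[0.0,[-0.003,-0.003,0.03],0],[0.0,[0,0,0.025],0],[0.0,[0,0,0.015],0],[0.0,[0,0,0.008],0],[0.0,[0,0,0.0025],0],[0.0,[0,0,0],0],[0.0,[0,0,0],0]]'

```text
clock: 10.2
position: [0.4734, 0.2747, 0.1116]
tool_rot: [0.091, 0.996, 0.001, 0.001]
force: [0.3, -0.2, -2.1]
grip_width: 0.343
grasp_force: 29.9
```

```bash
python3 - <<'E'
from h import *
go(.4725,.278,.058,80)
E
```

```text
g [0.4735 0.2748 0.0606] yaw 79.6 tilt 0.09 delta [0.0016 0.003  0.0026] turn -0.007 q [-0.87, 0.27, 0.33, 1.92, -0.11, 0.97, 0.9] F [ 0.3 -0.2 -2.1] w 29.9 gf 29.9 t 10.2
```

Emit:
servo_tool --deltas '[[0.0,[0,0,0.002],0],[0.0,[0,0,0.0015],0],[0.0,[0,0,0],0],[0.0,[0,0,0],0]]'

```text
clock: 10.7
position: [0.473, 0.2744, 0.1073]
tool_rot: [0.091, 0.996, 0.0, 0.0]
force: [-0.3, -0.1, -2.5]
grip_width: 0.344
grasp_force: 29.9
```

```bash
python3 - <<'E'
from h import *
go(.4725,.278,.058,80)
E
```

```text
g [0.473  0.2744 0.0563] yaw 79.6 tilt 0.01 delta [ 0.0012  0.0034 -0.0017] turn -0.007 q [-0.87, 0.28, 0.33, 1.92, -0.11, 0.96, 0.9] F [-0.3 -0.1 -2.5] w 29.9 gf 29.9 t 10.7
```

Emit:
servo_tool --deltas '[[0.0,[0,0,0.0015],0],[0.0,[0,0,0],0],[0.06,[0,0,0],0],[0.06,[0,0,0],0],[0.06,[0,0,0],0],[0.06,[0,0,0],0],[0.06,[0,0,-0.01],0],[0.06,[0,0,-0.03],0],[0.06,[0,0,-0.04],0],[0.06,[0,0,-0.04],0],[0.06,[0,0,0],0]]'

```text
clock: 12.08
position: [0.475, 0.2754, 0.2302]
tool_rot: [0.091, 0.996, 0.003, 0.003]
force: [0.7, 0.6, -0.9]
grip_width: 0.687
grasp_force: 0.0
```

```bash
python3 - <<'E'
from h import *
go(.383,-.286,.15,64)
go(.419,-.187,.15,64)
imaging.camera('top')
for d in nets.regions_of('top','tape_measure'):
    ys,xs=np.nonzero(d['mask']); X=at_z('top',np.c_[xs,ys],.06)
    print(round(d['p'],2),X.mean(0).round(3),cv2.minAreaRect(X[:,:2].astype(np.float32)*1000))
E
```

```text
g [0.4753 0.2756 0.1792] yaw 79.6 tilt 0.46 delta [-0.0107 -0.5692  0.0258] turn 0.272 q [-0.89, 0.14, 0.35, 1.8, -0.05, 1.2, 0.86] F [ 0.7  0.6 -0.9] w 59.8 gf 0.0 t 12.075
g [0.4753 0.2756 0.1792] yaw 79.6 tilt 0.46 delta [-0.0282 -0.4653  0.0265] turn 0.272 q [-0.89, 0.14, 0.35, 1.8, -0.05, 1.2, 0.86] F [ 0.7  0.6 -0.9] w 59.8 gf 0.0 t 12.075
0.72 [ 0.555 -0.062  0.06 ] ((554.6389770507812, -59.29894256591797), (40.07014083862305, 77.88509368896484), 10.523988723754883)
0.54 [0.442 0.269 0.06 ] ((442.4128112792969, 268.9381103515625), (9.040555000305176, 25.163326263427734), 0.4467921257019043)
0.42 [ 0.652 -0.333  0.06 ] ((642.1204223632812, -335.7860107421875), (219.5843963623047, 356.49017333984375), 69.22102355957031)
```

Emit:
servo_tool --deltas '[[0.08,[-0.004,-0.03,0],0],[0.08,[-0.005,-0.045,0],0],[0.08,[-0.005,-0.05,0],0],[0.08,[-0.005,-0.05,0],0],[0.08,[-0.005,-0.05,0],0],[0.08,[-0.005,-0.05,0],0],[0.08,[0,-0.05,0],0],[0.08,[0,-0.05,0],0],[0.08,[0.005,-0.05,0],0],[0.08,[0.005,-0.05,0],0],[0.08,[0.004,-0.05,0],0],[0.08,[0.004,-0.044,0],0]]'

```text
clock: 13.68
position: [0.3795, -0.2885, 0.2248]
tool_rot: [0.091, 0.996, 0.0, -0.001]
force: [0.3, -0.2, 0.1]
grip_width: 0.919
grasp_force: 0.0
```

Emit:
servo_tool --deltas '[[0.08,[0,0,0],0.136],[0.08,[0,0,0],0.136],[0.08,[0,0,0],0]]'

```text
clock: 14.05
position: [0.3803, -0.2869, 0.2248]
tool_rot: [0.224, 0.975, 0.0, -0.001]
force: [0.3, 0.7, -0.1]
grip_width: 0.918
grasp_force: 0.0
```

```bash
python3 - <<'E'
from h import *
go(.383,-.286,.038,64)
print(at_z('wrist',[(256,130)],.03))
E
```

```text
g [ 0.3802 -0.2869  0.1738] yaw 64.1 tilt 0.12 delta [-0.0024  0.0021  0.1358] turn 0.001 q [-0.38, -0.05, 0.96, 1.98, 0.04, 1.19, 1.69] F [ 0.3  0.7 -0.1] w 79.9 gf 0.0 t 14.05
[[ 0.3303847  -0.26305979  0.03      ]]
```

Emit:
servo_tool --deltas '[[0.06,[-0.002,0.002,0.04],0],[0.06,[0,0,0.04],0],[0.06,[0,0,0.03],0],[0.06,[0,0,0.018],0],[0.06,[0,0,0.008],0],[0.06,[0,0,0],0],[0.0,[0,0,0],0],[0.0,[0,0,0],0],[0.0,[0,0,0],0],[0.0,[0,0,0],0],[0.0,[0,0,0],0],[0.0,[0,0,0],0]]'

```text
clock: 15.55
position: [0.3838, -0.287, 0.0902]
tool_rot: [0.225, 0.974, -0.0, 0.0]
force: [-2.4, -0.5, 5.7]
grip_width: 0.361
grasp_force: 30.0
```

```bash
python3 - <<'E'
from h import *
go(.4655,.176,.16,78)
E
```

```text
g [ 0.3838 -0.287   0.0392] yaw 64.0 tilt 0.06 delta [ 0.1296  0.4519 -0.121 ] turn -0.245 q [-0.28, 0.25, 0.96, 2.11, -0.26, 0.91, 1.94] F [-2.4 -0.5  5.7] w 31.4 gf 30.0 t 15.55
```

Emit:
servo_tool --deltas '[[0.0,[0,0,-0.02],0],[0.0,[0,0,-0.04],0],[0.0,[0,0,-0.04],0],[0.0,[0,0,-0.02],0],[0.0,[0.01,0.04,0],0],[0.0,[0.01,0.045,0],0],[0.0,[0.01,0.045,0],0],[0.0,[0.01,0.045,0],0],[0.0,[0.013,0.045,0],0],[0.0,[0.015,0.045,0],0],[0.0,[0.015,0.045,0],0],[0.0,[0.015,0.045,0],0]]'

```text
clock: 17.05
position: [0.4504, 0.0776, 0.2091]
tool_rot: [0.225, 0.974, 0.0, -0.001]
force: [0.5, -0.9, -2.0]
grip_width: 0.365
grasp_force: 30.0
```

```bash
python3 - <<'E'
from h import *
go(.4655,.176,.058,78)
E
```

```text
g [0.4503 0.0776 0.1581] yaw 64.0 tilt 0.09 delta [0.0293 0.0952 0.1001] turn -0.244 q [-0.77, -0.05, 0.53, 2.03, 0.03, 1.15, 0.87] F [ 0.5 -0.9 -2. ] w 31.7 gf 30.0 t 17.05
```

Emit:
servo_tool --deltas '[[0.0,[0.015,0.045,0],0],[0.0,[0.012,0.035,0],0],[0.0,[0.004,0.016,0],-0.12],[0.0,[0,0,0.02],-0.12],[0.0,[0,0,0.03],0],[0.0,[0,0,0.025],0],[0.0,[0,0,0.015],0],[0.0,[0,0,0.008],0],[0.0,[0,0,0.003],0],[0.0,[0,0,0.002],0],[0.0,[0,0,0],0],[0.0,[0,0,0],0]]'

```text
clock: 18.55
position: [0.4657, 0.1757, 0.1072]
tool_rot: [0.107, 0.994, 0.0, 0.0]
force: [-0.7, 0.2, -2.8]
grip_width: 0.359
grasp_force: 30.0
```

```bash
python3 - <<'E'
from h import *
go(.4655,.176,.055,78)
E
```

```text
g [0.4657 0.1758 0.0562] yaw 77.8 tilt 0.06 delta [0.0003 0.0002 0.0012] turn -0.004 q [-0.83, 0.19, 0.45, 2.04, -0.1, 0.94, 1.03] F [-0.7  0.2 -2.8] w 31.3 gf 30.0 t 18.55
```

Emit:
servo_tool --deltas '[[0.0,[0,0,0.0015],0],[0.0,[0,0,0],0],[0.05,[0,0,0],0],[0.05,[0,0,0],0],[0.05,[0,0,0],0],[0.05,[0,0,0],0],[0.05,[0,0,-0.01],0],[0.05,[0,0,-0.03],0],[0.05,[0,0,-0.04],0],[0.05,[0,0,-0.04],0],[0.05,[0,-0.04,-0.01],0],[0.05,[0,-0.05,0],0]]'

```text
clock: 20.05
position: [0.447, 0.0874, 0.2373]
tool_rot: [0.106, 0.994, 0.001, 0.002]
force: [0.6, -0.9, 1.6]
grip_width: 0.578
grasp_force: 0.0
```

Emit:
servo_tool --deltas '[[0.0,[0,-0.05,0],0],[0.0,[0,-0.05,0],0],[0.0,[0,0,0],0]]'

```text
clock: 20.42
position: [0.4246, -0.0137, 0.236]
tool_rot: [0.11, 0.994, 0.001, 0.0]
force: [0.7, 0.2, 0.0]
grip_width: 0.319
grasp_force: 0.0
```

```bash
python3 - <<'E'
from h import *
go(.488,-.278,.16,70)
im=imaging.camera('top');cv2.imwrite('pics/t2.png',cv2.resize(im[80:290,100:420],(800,525),interpolation=cv2.INTER_CUBIC))
E
```

```text
g [ 0.4246 -0.0137  0.185 ] yaw 77.4 tilt 0.11 delta [-0.1197 -0.2441  0.0247] turn 0.128 q [-0.7, -0.18, 0.61, 2.07, 0.11, 1.23, 1.22] F [0.7 0.2 0. ] w 27.7 gf 0.0 t 20.425
```

View pics/t2.png

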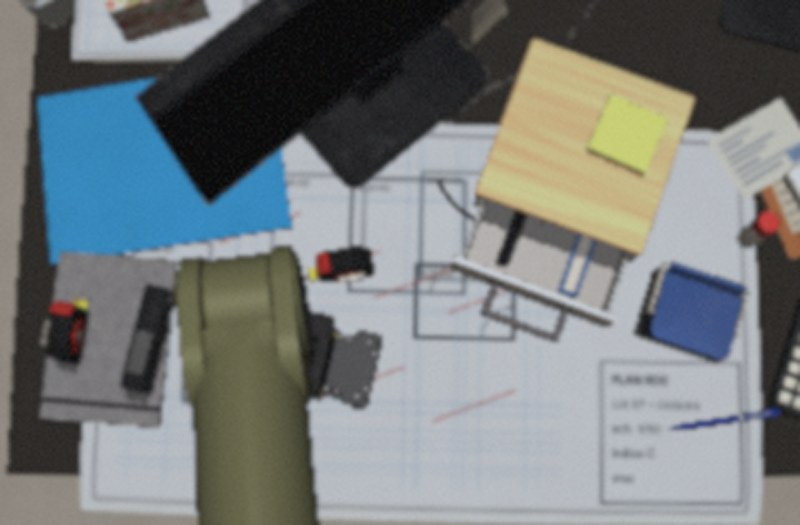

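Both things stand upright on the sketchbook: the tape at crop (67,335) and the stapler at (148,338). Next is the handle.

Emit:
servo_tool --deltas '[[0.0,[-0.015,-0.034,0],0],[0.0,[-0.015,-0.034,0],0],[0.0,[-0.017,-0.034,0],0],[0.0,[-0.018,-0.034,0],0],[0.0,[-0.018,-0.034,0],0],[0.0,[-0.018,-0.034,0],0],[0.0,[-0.018,-0.032,0],0.064],[0.0,[0,0,0],0.064],[0.0,[0,0,0],0],[0.0,[0,0,0],0]]'

```text
clock: 21.72
position: [0.492, -0.2646, 0.2351]
tool_rot: [0.168, 0.986, 0.0, -0.0]
force: [0.2, -0.0, 0.9]
grip_width: 0.006
grasp_force: 0.0
```

```bash
python3 - <<'E'
from h import *
go(.49,-.27,.16,69.6)
ortho('pics/w4.png',.40,.60,-.39,-.19,.045)
E
```

```text
g [ 0.492  -0.2646  0.1841] yaw 70.6 tilt 0.04 delta [ 0.0001 -0.0058  0.0241] turn 0.018 q [-0.41, 0.24, 0.99, 1.79, -0.21, 1.23, 1.87] F [ 0.2 -0.   0.9] w 0.5 gf 0.0 t 21.725
```

View pics/w4.png

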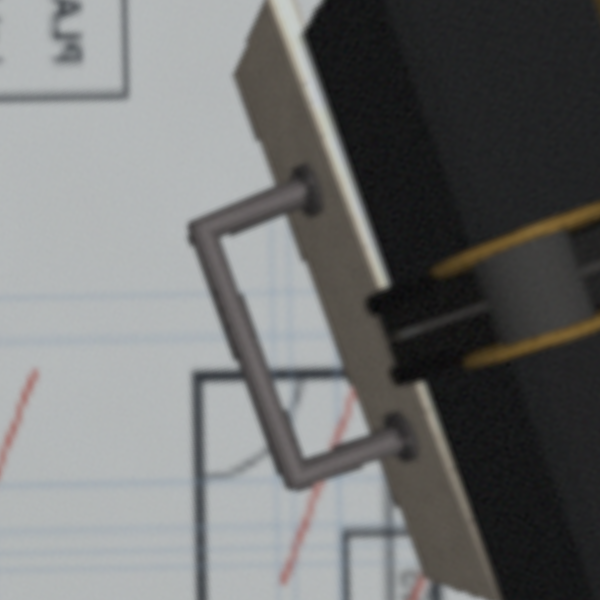

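The bar's ends are at crop (202,230) and (295,478), so its middle is at (0.483, −0.272). The two views agree, and the gap behind the bar is clear.

Emit:
servo_tool --deltas '[[0.0,[-0.0165,-0.01,0],0.018],[0.0,[0,0,0.04],0],[0.0,[0,0,0.03],0],[0.0,[0,0,0.02],0],[0.0,[0,0,0.01],0],[0.0,[0,0,0.01],0],[0.0,[0,0,0],0],[0.0,[0,0,0],0]]'

```text
clock: 22.78
position: [0.5039, -0.2812, 0.1259]
tool_rot: [0.179, 0.984, -0.0, 0.001]
force: [-0.0, 0.0, -0.6]
grip_width: 0.002
grasp_force: 0.0
```

```bash
python3 - <<'E'
from h import *
go(.5041,-.2799,.039,69.6)
E
```

```text
g [ 0.504  -0.2812  0.0749] yaw 69.4 tilt 0.07 delta [0.0004 0.0013 0.0359] turn -0.004 q [-0.28, 0.43, 0.91, 1.85, -0.39, 1.05, 1.99] F [-0.   0.  -0.6] w 0.2 gf 0.0 t 22.775
```

Emit:
servo_tool --deltas '[[0.0,[0,0.001,0.02],0],[0.0,[0,0,0.01],0],[0.0,[0,0,0.006],0],[0.0,[0,0,0],0],[0.0,[0.006,0,0],0],[0.0,[0.006,0,0],0],[0.0,[0.01,0,0],0],[0.0,[0.01,0,0],0],[0.0,[0.015,0,0],0],[0.0,[0.015,0,0],0],[0.0,[0.015,0,0],0],[0.0,[0,0,0],0]]'

```text
clock: 24.28
position: [0.4299, -0.2519, 0.0888]
tool_rot: [0.179, 0.984, 0.001, -0.001]
force: [-0.6, -1.1, 0.7]
grip_width: 0.01
grasp_force: 0.0
```

```bash
python3 - <<'E'
from h import *
go(.5041,-.2799,.039,69.6)
E
```

```text
g [ 0.4298 -0.2517  0.0378] yaw 69.4 tilt 0.17 delta [-0.0794 -0.0002 -0.0014] turn -0.004 q [-0.37, 0.31, 0.95, 2.06, -0.32, 0.93, 1.97] F [-0.6 -1.1  0.7] w 0.9 gf 0.0 t 24.275
```

Emit:
servo_tool --deltas '[[0.0,[0.01,0,0],0],[0.0,[0.008,0,0],0],[0.0,[0.006,0,0],0],[0.0,[0.004,0,0],0],[0.0,[0,0,0],0],[0.0,[0,0,0],0]]'

```text
clock: 25.02
position: [0.4065, -0.2433, 0.0895]
tool_rot: [0.179, 0.984, -0.0, 0.001]
force: [6.3, -1.7, -1.6]
grip_width: 0.008
grasp_force: 2.6
```

```bash
python3 - <<'E'
from h import *
go(.5041,-.2799,.039,69.6)
E
```

```text
g [ 0.4067 -0.2434  0.0385] yaw 69.4 tilt 0.14 delta [-1.041e-01  1.000e-04 -2.000e-04] turn -0.003 q [-0.42, 0.24, 0.99, 2.12, -0.26, 0.9, 1.93] F [ 6.3 -1.7 -1.6] w 0.7 gf 2.6 t 25.025
```

Emit:
servo_tool --deltas '[[0.0,[-0.005,0,0],0],[0.0,[0,0,-0.01],0],[0.0,[0,0,-0.02],0],[0.0,[0,0,-0.04],0],[0.0,[0,0,-0.05],0],[0.0,[-0.03,0,-0.04],0],[0.05,[-0.04,0,-0.02],0],[0.05,[-0.03,0,0],0],[0.05,[-0.01,0,0],0],[0.05,[0,0,0],0],[0.05,[0,0,0],0]]'

```text
clock: 26.4
position: [0.5117, -0.2836, 0.2692]
tool_rot: [0.18, 0.984, 0.001, -0.0]
force: [-0.3, 0.1, -0.5]
grip_width: 0.486
grasp_force: 0.0
```

```bash
python3 - <<'E'
from h import *
go(.502,-.331,.1,69.6)
P,im=ortho('pics/w5.png',.38,.62,-.42,-.18,.027)
for q in('cutter','marker'):
    for d in nets.regions_of('wrist',q):
        ys,xs=np.nonzero(d['mask']); X=at_z('wrist',np.c_[xs,ys],.024 if q=='cutter' else .025,P)
        print(q,round(d['p'],2),np.round(d['rect']),X.mean(0).round(3),cv2.minAreaRect(X[:,:2].astype(np.float32)*1000))
E
```

```text
g [ 0.5117 -0.2836  0.2182] yaw 69.3 tilt 0.09 delta [-0.0078 -0.0479  0.1181] turn -0.005 q [-0.43, 0.32, 1.08, 1.68, -0.29, 1.32, 1.91] F [-0.3  0.1 -0.5] w 42.3 gf 0.0 t 26.4
cutter 0.65 [213. 116. 233. 227.] [ 0.495 -0.321  0.024] ((501.4188537597656, -323.7400207519531), (24.01628875732422, 139.92898559570312), 69.84317779541016)
cutter 0.5 [156.  56. 356. 250.] [ 0.497 -0.276  0.024] ((496.77130126953125, -277.51556396484375), (231.66139221191406, 238.7355499267578), 69.34492492675781)
marker 0.6 [282. 123. 300. 231.] [ 0.528 -0.243  0.025] ((533.2774658203125, -245.11196899414062), (18.28885841369629, 134.88937377929688), 68.9907455444336)
```

View pics/w5.png

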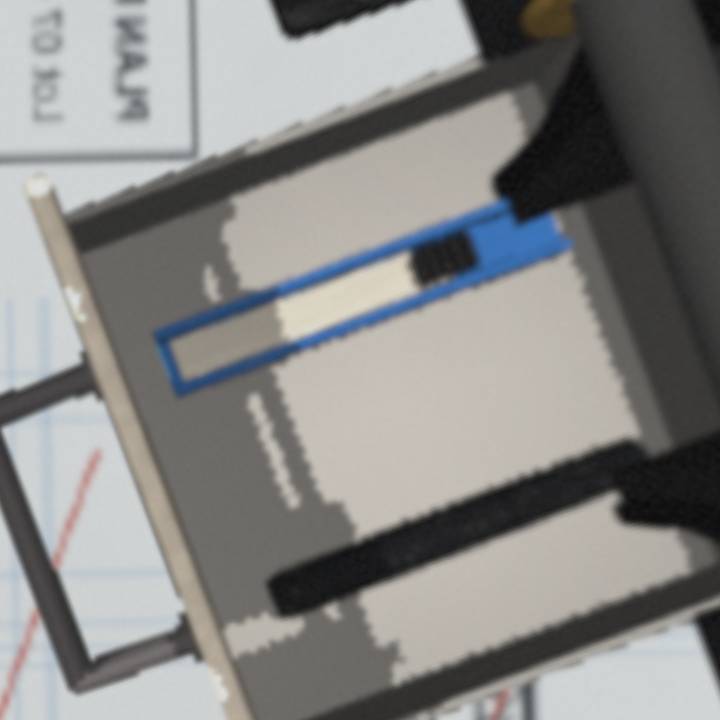

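The drawer is fully out. The cutter runs from crop (165,362) to (560,225), and the marker from (280,595) to (645,455), both lying clear of the walls.

Emit:
servo_tool --deltas '[[0.05,[-0.004,-0.04,0],0],[0.05,[0,0,0.03],-0.012],[0.05,[0,0,0.04],0],[0.05,[0,0,0.04],0],[0.05,[0,0,0.03],0],[0.05,[0,0,0.02],0],[0.05,[0,0,0.01],0],[0.05,[0,0,0],0],[0.05,[0,0,0],0]]'

```text
clock: 27.68
position: [0.5035, -0.3228, 0.1004]
tool_rot: [0.173, 0.985, -0.0, 0.001]
force: [-0.1, 0.4, -0.5]
grip_width: 0.573
grasp_force: 0.0
```

```bash
python3 - <<'E'
from h import *
go(.501,-.323,.032,70)
E
```

```text
g [ 0.5036 -0.3229  0.0494] yaw 70.1 tilt 0.11 delta [ 0.0024 -0.001   0.0174] turn 0.001 q [-0.22, 0.54, 0.94, 1.81, -0.5, 1.05, 2.13] F [-0.1  0.4 -0.5] w 49.9 gf 0.0 t 27.675
```

Emit:
servo_tool --deltas '[[0.05,[0.002,-0.001,0.01],0],[0.05,[0,0,0.007],0],[0.05,[0,0,0],0],[0.0,[0,0,0],0],[0.0,[0,0,0],0],[0.0,[0,0,0],0],[0.0,[0,0,0],0],[0.0,[0,0,0],0],[0.0,[0,0,0],0]]'

```text
clock: 28.8
position: [0.5006, -0.3227, 0.0822]
tool_rot: [0.173, 0.985, -0.0, -0.0]
force: [-0.2, -0.9, 2.4]
grip_width: 0.275
grasp_force: 30.3
```

```bash
python3 - <<'E'
from h import *
go(.501,-.323,.032,70)
E
```

```text
g [ 0.5006 -0.3227  0.0312] yaw 70.1 tilt 0.0 delta [-0.0005 -0.0002 -0.0008] turn 0.001 q [-0.2, 0.56, 0.92, 1.83, -0.52, 1.02, 2.15] F [-0.2 -0.9  2.4] w 24.0 gf 30.3 t 28.8
```

Emit:
servo_tool --deltas '[[0.0,[0,0,-0.02],0],[0.0,[0,0,-0.04],0],[0.0,[0,0,-0.04],0],[0.0,[0.015,0.03,-0.02],0],[0.0,[0.02,0.042,0],0],[0.0,[0.02,0.043,0],0],[0.0,[0.02,0.043,0],0],[0.0,[0.02,0.043,0],0],[0.0,[0.02,0.043,0],0],[0.0,[0.02,0.043,0],0],[0.0,[0.02,0.043,0],0],[0.0,[0.019,0.045,0],0]]'

```text
clock: 30.3
position: [0.4646, 0.0904, 0.2033]
tool_rot: [0.173, 0.985, 0.001, 0.0]
force: [0.4, -0.5, -0.3]
grip_width: 0.27
grasp_force: 30.0
```

Emit:
servo_tool --deltas '[[0.0,[0,0,0],-0.14],[0.0,[0,0,0],-0.14],[0.0,[0,0,0],0],[0.0,[0,0,0],0]]'

```text
clock: 30.8
position: [0.4649, 0.089, 0.2026]
tool_rot: [0.035, 0.999, 0.0, 0.0]
force: [-0.7, -0.6, -0.1]
grip_width: 0.277
grasp_force: 30.0
```

```bash
python3 - <<'E'
from h import *
go(.4645,.0895,.0245,86.2)
P,im=ortho('pics/w6.png',.35,.57,-.02,.16,.013)
E
```

```text
g [0.4649 0.089  0.1516] yaw 86.0 tilt 0.04 delta [0.0005 0.0003 0.1271] turn -0.004 q [-1.15, -0.02, 0.91, 2.02, 0.02, 1.14, 1.25] F [-0.7 -0.6 -0.1] w 24.1 gf 30.0 t 30.8
```

View pics/w6.png

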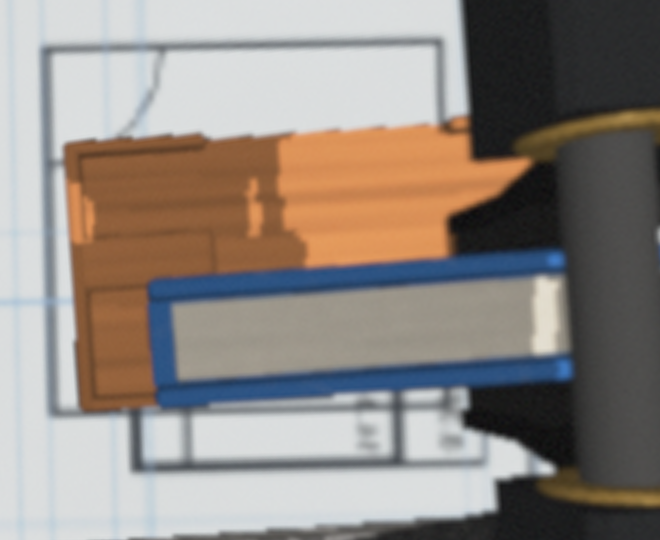

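The groove ends show at rows 285–395 (wide) and 157–238 (narrow). The cutter is parallel to the wide groove and over it, so I can lower it.

Emit:
servo_tool --deltas '[[0.0,[0,0,0.03],0],[0.0,[0,0,0.04],0],[0.0,[0,0,0.025],0],[0.0,[0,0,0.015],0],[0.0,[0,0,0.01],0],[0.0,[0,0,0.004],0],[0.0,[0,0,0],0],[0.0,[0,0,0],0]]'

```text
clock: 31.85
position: [0.4654, 0.0894, 0.0789]
tool_rot: [0.034, 0.999, 0.0, 0.001]
force: [0.1, -0.8, -1.7]
grip_width: 0.273
grasp_force: 30.0
```

```bash
python3 - <<'E'
from h import *
go(.4645,.089,.0235,86.2)
E
```

```text
g [0.4654 0.0895 0.0279] yaw 86.1 tilt 0.08 delta [ 0.0009 -0.0006  0.0044] turn -0.002 q [-1.06, 0.24, 0.89, 2.12, -0.25, 0.88, 1.48] F [ 0.1 -0.8 -1.7] w 23.8 gf 30.0 t 31.85
```

Emit:
servo_tool --deltas '[[0.0,[0,0,0.002],0],[0.0,[0,0,0.0015],0],[0.0,[0,0,0],0],[0.045,[0,0,0],0],[0.045,[0,0,0],0],[0.045,[0,0,0],0],[0.045,[0,0,-0.01],0],[0.045,[0,0,-0.03],0],[0.045,[0,0,-0.04],0],[0.045,[0,0,-0.04],0],[0.045,[0,0,0],0],[0.045,[0,0,0],0]]'

```text
clock: 33.35
position: [0.4645, 0.0893, 0.1946]
tool_rot: [0.034, 0.999, 0.0, -0.0]
force: [-0.2, 0.6, -0.5]
grip_width: 0.519
grasp_force: 0.0
```

```bash
python3 - <<'E'
from h import *
go(.533,-.245,.15,69.2)
P,im=ortho('pics/w7.png',.35,.57,-.02,.16,.013)
for d in nets.regions_of('wrist','cutter'):
    ys,xs=np.nonzero(d['mask']); X=at_z('wrist',np.c_[xs,ys],.016,P); print(round(d['p'],2),cv2.minAreaRect(X[:,:2].astype(np.float32)*1000))
E
```

```text
g [0.4645 0.0893 0.1436] yaw 86.1 tilt 0.05 delta [-0.0909 -0.3289 -0.0067] turn 0.295 q [-1.18, -0.01, 0.95, 2.03, 0.01, 1.12, 1.27] F [-0.2  0.6 -0.5] w 45.1 gf 0.0 t 33.35
0.72 ((464.30914306640625, 89.11481475830078), (24.181440353393555, 137.0468292236328), 85.85385131835938)
```

View pics/w7.png

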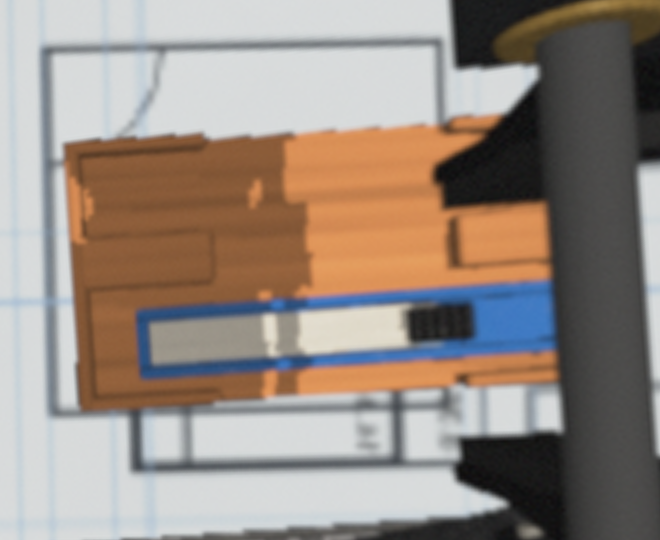

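The cutter lies centred in the wide groove, with its near end at crop (145,343). Now the marker.

Emit:
servo_tool --deltas '[[0.05,[-0.009,-0.03,0],0],[0.05,[-0.011,-0.042,0],0],[0.05,[-0.012,-0.043,0],0],[0.05,[-0.012,-0.043,0],0],[0.05,[-0.012,-0.043,0],0],[0.05,[-0.012,-0.043,0],0],[0.05,[-0.012,-0.043,0],0],[0.05,[-0.011,-0.042,0],0.148],[0.05,[0,0,0],0.147],[0.05,[0,0,0],0],[0.05,[0,0,0],0],[0.05,[0,0,0],0]]'

```text
clock: 34.95
position: [0.5335, -0.2442, 0.1945]
tool_rot: [0.179, 0.984, 0.0, -0.0]
force: [0.1, 0.4, 0.1]
grip_width: 0.57
grasp_force: 0.0
```

```bash
python3 - <<'E'
from h import *
go(.533,-.245,.034,69.3)
imaging.camera('wrist'); P=imaging.camera_params('wrist')
for d in nets.regions_of('wrist','marker'):
    ys,xs=np.nonzero(d['mask']); X=at_z('wrist',np.c_[xs,ys],.025,P); print(round(d['p'],2),cv2.minAreaRect(X[:,:2].astype(np.float32)*1000))
E
```

```text
g [ 0.5335 -0.2442  0.1435] yaw 69.4 tilt 0.04 delta [ 0.0002 -0.001   0.1095] turn 0.001 q [-0.51, 0.45, 1.13, 1.77, -0.43, 1.21, 1.95] F [0.1 0.4 0.1] w 49.6 gf 0.0 t 34.95
0.76 ((532.12646484375, -243.8972625732422), (17.510154724121094, 129.81109619140625), 68.64620971679688)
```

Emit:
servo_tool --deltas '[[0.045,[0,-0.001,0.04],0],[0.045,[0,0,0.035],0],[0.045,[0,0,0.02],0],[0.045,[0,0,0.01],0],[0.045,[0,0,0.0045],0],[0.045,[0,0,0],0],[0.0,[0,0,0],0],[0.0,[0,0,0],0],[0.0,[0,0,0],0],[0.0,[0,0,0],0],[0.0,[0,0,0],0],[0.0,[0,0,0],0]]'

```text
clock: 36.55
position: [0.5332, -0.2461, 0.0854]
tool_rot: [0.18, 0.984, 0.0, 0.0]
force: [-0.1, 1.0, 3.2]
grip_width: 0.194
grasp_force: 30.0
```

```bash
python3 - <<'E'
from h import *
go(.461,.040,.15,86.2)
E
```

```text
g [ 0.5332 -0.2461  0.0344] yaw 69.2 tilt 0.02 delta [ 0.169   0.2419 -0.1155] turn -0.296 q [-0.41, 0.58, 1.01, 1.85, -0.57, 1.03, 2.04] F [-0.1  1.   3.2] w 16.8 gf 30.0 t 36.55
```

Emit:
servo_tool --deltas '[[0.0,[0,0,-0.02],0],[0.0,[0,0,-0.04],0],[0.0,[0,0,-0.04],0],[0.0,[0.018,0.025,-0.015],0],[0.0,[0.025,0.036,0],0],[0.0,[0.025,0.036,0],0],[0.0,[0.025,0.036,0],0],[0.0,[0.025,0.036,0],0],[0.0,[0.025,0.036,0],0],[0.0,[0.025,0.037,0],-0.148],[0.0,[0,0,0],-0.148],[0.0,[0,0,0],0]]'

```text
clock: 38.05
position: [0.4621, 0.0396, 0.2009]
tool_rot: [0.034, 0.999, 0.001, 0.0]
force: [0.0, -0.0, -0.1]
grip_width: 0.191
grasp_force: 30.0
```

```bash
python3 - <<'E'
from h import *
go(.4625,.040,.0264,86.2)
E
```

```text
g [0.4621 0.0397 0.1499] yaw 86.1 tilt 0.09 delta [-0.0003  0.0002  0.1235] turn -0.002 q [-1.27, -0.08, 1.11, 2.04, 0.08, 1.14, 1.3] F [ 0.  -0.  -0.1] w 16.6 gf 30.0 t 38.05
```

Emit:
servo_tool --deltas '[[0.0,[0,0,0.03],0],[0.0,[0,0,0.04],0],[0.0,[0,0,0.025],0],[0.0,[0,0,0.015],0],[0.0,[0,0,0.007],0],[0.0,[0,0,0.004],0],[0.0,[0,0,0],0],[0.0,[0,0,0],0]]'

```text
clock: 39.05
position: [0.4623, 0.0399, 0.0798]
tool_rot: [0.034, 0.999, 0.0, 0.001]
force: [0.1, 0.0, -0.4]
grip_width: 0.19
grasp_force: 30.0
```

```bash
python3 - <<'E'
from h import *
go(.4625,.040,.0264,86.2)
E
```

```text
g [0.4623 0.0399 0.0288] yaw 86.2 tilt 0.08 delta [-0.0002  0.0001  0.0024] turn -0.001 q [-1.13, 0.27, 1.08, 2.15, -0.31, 0.89, 1.64] F [ 0.1  0.  -0.4] w 16.6 gf 30.0 t 39.05
```

Emit:
servo_tool --deltas '[[0.0,[0,0,0.0015],0],[0.0,[0,0,0],0],[0.032,[0,0,0],0],[0.032,[0,0,0],0],[0.032,[0,0,0],0],[0.032,[0,0,-0.01],0],[0.032,[0,0,-0.03],0],[0.032,[0,0,-0.04],0],[0.0,[0,0,-0.04],0],[0.0,[0,0,0],0],[0.0,[0,0,0],0]]'

```text
clock: 40.42
position: [0.4615, 0.04, 0.1975]
tool_rot: [0.033, 0.999, 0.001, -0.0]
force: [-0.9, -0.1, -0.2]
grip_width: 0.111
grasp_force: 0.0
```

```bash
python3 - <<'E'
from h import *
go(.393,-.238,.15,69.6)
P,im=ortho('pics/w8.png',.35,.57,-.02,.16,.013)
for q in('marker','cutter'):
  for d in nets.regions_of('wrist',q):
    ys,xs=np.nonzero(d['mask']); X=at_z('wrist',np.c_[xs,ys],.018,P); print(q,round(d['p'],2),cv2.minAreaRect(X[:,:2].astype(np.float32)*1000))
E
```

```text
g [0.4615 0.04   0.1465] yaw 86.2 tilt 0.08 delta [ 0.0498 -0.282  -0.0038] turn 0.289 q [-1.34, -0.09, 1.18, 2.05, 0.09, 1.13, 1.3] F [-0.9 -0.1 -0.2] w 9.7 gf 0.0 t 40.425
marker 0.67 ((463.2545166015625, 39.428871154785156), (17.401039123535156, 133.78216552734375), 85.8482666015625)
cutter 0.72 ((450.7963562011719, 88.83607482910156), (26.23831558227539, 109.94121551513672), 86.06083679199219)
```

View pics/w8.png

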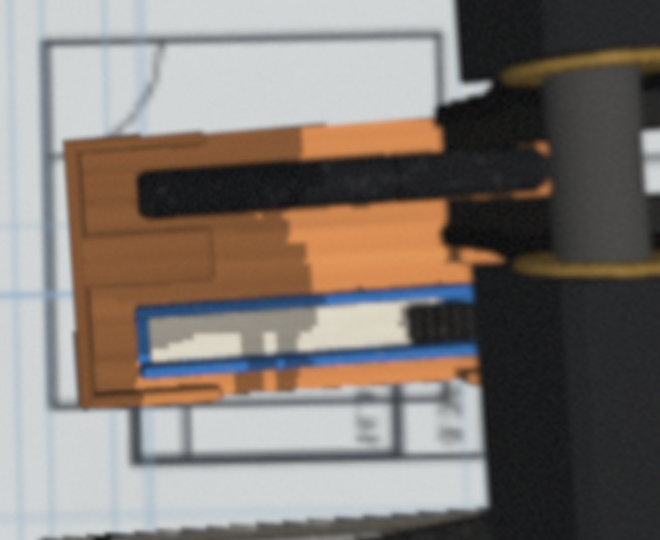

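The marker is in the narrow groove (from (140,195) to (545,170)) and the cutter in the wide one. Next I push the drawer shut from the gap behind the bar.

Emit:
servo_tool --deltas '[[0.0,[0,-0.03,0],0],[0.0,[0,-0.04,0],0],[0.0,[0,-0.043,0],0],[0.0,[0.005,-0.043,0],0],[0.0,[0.007,-0.043,0],0],[0.0,[0.008,-0.043,0],0],[0.0,[0.008,-0.046,0],0.145],[0.0,[0,0,0],0.145],[0.0,[0,0,0.03],0],[0.0,[0,0,0],0],[0.0,[0,0,0],0]]'

```text
clock: 41.95
position: [0.4145, -0.2461, 0.1679]
tool_rot: [0.178, 0.984, -0.001, -0.001]
force: [0.3, -0.3, 0.4]
grip_width: 0.006
grasp_force: 0.0
```

```bash
python3 - <<'E'
from h import *
go(.414,-.246,.042,69.6)
P,im=ortho('pics/w9.png',.32,.52,-.34,-.14,.045)
E
```

```text
g [ 0.4144 -0.2462  0.1169] yaw 69.5 tilt 0.11 delta [0.0004 0.0002 0.0749] turn -0.001 q [-0.67, 0.12, 1.22, 2.04, -0.13, 1.07, 1.83] F [ 0.3 -0.3  0.4] w 0.5 gf 0.0 t 41.95
```

View pics/w9.png

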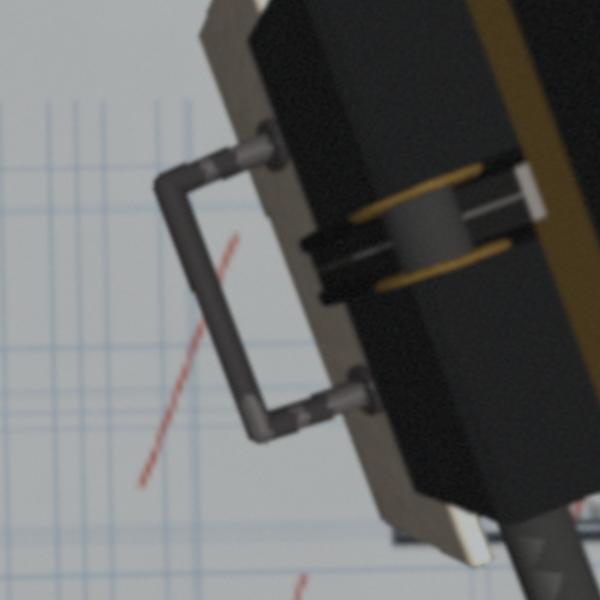

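The bar's ends are at crop (170,185) and (260,430), so its middle is at (0.392, −0.238). The fingers are over the gap.

Emit:
servo_tool --deltas '[[0.0,[0.002,0,0.02],0],[0.0,[0,0,0.03],0],[0.0,[0,0,0.018],0],[0.0,[0,0,0.007],0],[0.0,[-0.004,0,0],0],[0.0,[-0.006,0,0],0],[0.0,[-0.01,0,0],0],[0.0,[-0.015,0,0],0],[0.0,[-0.02,0,0],0],[0.0,[-0.02,0,0],0],[0.0,[-0.02,0,0],0],[0.0,[0,0,0],0]]'

```text
clock: 43.5
position: [0.5039, -0.2789, 0.0928]
tool_rot: [0.177, 0.984, -0.001, 0.001]
force: [-0.1, -0.1, -0.8]
grip_width: 0.005
grasp_force: 0.0
```

```bash
python3 - <<'E'
from h import *
go(.4128,-.2454,.042,69.6)
E
```

```text
g [ 0.504  -0.279   0.0418] yaw 69.6 tilt 0.13 delta [ 0.0972 -0.0003 -0.0004] turn 0.0 q [-0.33, 0.51, 0.97, 1.88, -0.5, 1.02, 2.07] F [-0.1 -0.1 -0.8] w 0.5 gf 0.0 t 43.5
```

Emit:
servo_tool --deltas '[[0.0,[-0.01,0,0],0],[0.0,[-0.018,0,0],0],[0.0,[-0.018,0,0],0],[0.0,[-0.016,0,0],0],[0.0,[-0.01,0,0],0],[0.0,[-0.006,0,0],0],[0.0,[-0.005,0,0],0],[0.0,[0,0,0],0],[0.0,[0,0,0],0]]'

```text
clock: 44.62
position: [0.5799, -0.3069, 0.0929]
tool_rot: [0.177, 0.984, 0.0, 0.0]
force: [-0.1, 0.3, -1.0]
grip_width: 0.006
grasp_force: 0.0
```

```bash
python3 - <<'E'
from h import *
go(.4128,-.2454,.042,69.6)
E
```

```text
g [ 0.5799 -0.3069  0.0419] yaw 69.6 tilt 0.05 delta [ 0.1781 -0.0007 -0.0002] turn -0.001 q [-0.21, 0.66, 0.9, 1.66, -0.57, 1.1, 2.07] F [-0.1  0.3 -1. ] w 0.5 gf 0.0 t 44.625
```

Emit:
servo_tool --deltas '[[0.0,[-0.004,0,0],0],[0.0,[-0.003,0,0],0],[0.0,[-0.003,0,0],0],[0.0,[-0.002,0,0],0],[0.0,[0,0,0],0],[0.0,[0,0,0],0]]'

```text
clock: 45.38
position: [0.5881, -0.3104, 0.0925]
tool_rot: [0.178, 0.984, 0.002, -0.003]
force: [-10.6, 5.9, 7.2]
grip_width: 0.002
grasp_force: 5.5
```

```bash
python3 - <<'E'
from h import *
go(.4128,-.2454,.042,69.6)
E
```

```text
g [ 0.5878 -0.3102  0.0415] yaw 69.5 tilt 0.44 delta [ 0.1866 -0.0006  0.0009] turn -0.002 q [-0.2, 0.68, 0.89, 1.63, -0.58, 1.12, 2.06] F [-10.6   5.9   7.2] w 0.2 gf 5.5 t 45.375
```

Emit:
servo_tool --deltas '[[0.0,[0.006,0,0],0],[0.0,[0.003,0,0],0],[0.0,[0,0,-0.015],0],[0.0,[0,0,-0.03],0],[0.0,[0,0,-0.04],0],[0.0,[0,0,-0.04],0],[0.0,[0.03,0.02,-0.01],0],[0.055,[0.04,0.03,0],0],[0.055,[0.04,0.03,0],0],[0.055,[0.04,0.034,0],0],[0.055,[0.04,0.035,0],0],[0.055,[0,0,0],0]]'

```text
clock: 46.88
position: [0.456, -0.0979, 0.229]
tool_rot: [0.173, 0.985, 0.007, 0.001]
force: [-0.4, -0.0, 0.7]
grip_width: 0.492
grasp_force: 0.0
```

Emit:
servo_tool --deltas '[[0.055,[0.012,0.03,0],0],[0.055,[0.014,0.045,0],0],[0.055,[0.014,0.045,0],0],[0.055,[0.014,0.045,0],0],[0.055,[0.014,0.045,0],0],[0.055,[0.014,0.045,0],-0.145],[0.055,[0,0,0],0],[0.055,[0,0,0],0]]'

```text
clock: 47.88
position: [0.4698, 0.1637, 0.2277]
tool_rot: [0.107, 0.994, -0.001, 0.0]
force: [-0.2, -0.7, -0.0]
grip_width: 0.631
grasp_force: 0.0
```

```bash
python3 - <<'E'
from h import *
go(.4657,.1758,.055,77.8)
imaging.camera('top')
for q in('drawer_handle','cutter','marker'):
  for d in nets.regions_of('top',q)[:2]:
    ys,xs=np.nonzero(d['mask']); X=at_z('top',np.c_[xs,ys],.04); print(q,round(d['p'],2),np.round(d['rect']),cv2.minAreaRect(X[:,:2].astype(np.float32)*1000))
print(proj('top',[[.6067-.048*.938,-.3175+.048*.347,.045]]))
imaging.camera('wrist'); P=imaging.camera_params('wrist')
for q,z in(('stapler',.062),('tape_measure',.081)):
  for d in nets.regions_of('wrist',q)[:2]:
    ys,xs=np.nonzero(d['mask']); X=at_z('wrist',np.c_[xs,ys],z,P); print(q,round(d['p'],2),cv2.minAreaRect(X[:,:2].astype(np.float32)*1000))
E
```

```text
g [0.4699 0.1636 0.1767] yaw 77.7 tilt 0.12 delta [0.0068 0.0113 0.1217] turn -0.002 q [-1.22, 0.03, 0.85, 1.93, -0.02, 1.19, 1.0] F [-0.2 -0.7 -0. ] w 54.9 gf 0.0 t 47.875
drawer_handle 0.68 [289. 161. 351. 190.] ((583.86962890625, -312.8066101074219), (209.4257354736328, 59.049232482910156), 68.43450927734375)
cutter 0.89 [182. 194. 194. 238.] ((461.6892395019531, 83.24839782714844), (27.683977127075195, 137.81475830078125), 84.47498321533203)
marker 0.61 [198. 199. 209. 238.] ((461.52398681640625, 35.85116195678711), (16.395463943481445, 130.6482696533203), 85.94573211669922)
[[315.86593541 184.3815546 ]]
stapler 0.64 ((463.9786682128906, 176.01925659179688), (32.66262435913086, 126.6622085571289), 77.88614654541016)
tape_measure 0.71 ((466.6114807128906, 265.5317687988281), (48.16876983642578, 72.51974487304688), 82.0911636352539)
```

Emit:
servo_tool --deltas '[[0.055,[0.007,0.011,0],0],[0.055,[0,0,0.04],0],[0.055,[0,0,0.04],0],[0.055,[0,0,0.025],0],[0.055,[0,0,0.01],0],[0.055,[0,0,0.006],0],[0.055,[0,0,0],0],[0.0,[0,0,0],0],[0.0,[0,0,0],0],[0.0,[0,0,0],0],[0.0,[0,0,0],0],[0.0,[0,0,0],0]]'

```text
clock: 49.72
position: [0.4643, 0.1774, 0.1071]
tool_rot: [0.106, 0.994, 0.0, 0.0]
force: [-1.3, -0.8, 4.2]
grip_width: 0.364
grasp_force: 30.0
```

```bash
python3 - <<'E'
from h import *
go(.3838,-.287,.16,64)
E
```

```text
g [0.4643 0.1774 0.0561] yaw 77.9 tilt 0.01 delta [-0.019  -0.471  -0.1039] turn 0.242 q [-1.17, 0.23, 0.83, 2.05, -0.21, 0.94, 1.13] F [-1.3 -0.8  4.2] w 31.7 gf 30.0 t 49.725
```

Emit:
servo_tool --deltas '[[0.0,[0,0,-0.02],0],[0.0,[0,0,-0.04],0],[0.0,[0,0,-0.04],0],[0.0,[-0.005,-0.03,-0.01],0],[0.0,[-0.005,-0.045,0],0],[0.0,[-0.006,-0.05,0],0],[0.0,[-0.006,-0.05,0],0],[0.0,[-0.006,-0.05,0],0],[0.0,[-0.006,-0.05,0],0],[0.0,[-0.003,-0.05,0],0],[0.0,[0,-0.05,0],0],[0.0,[0.006,-0.05,0],0]]'

```text
clock: 51.22
position: [0.4048, -0.2454, 0.2166]
tool_rot: [0.105, 0.994, 0.001, 0.001]
force: [0.2, 0.6, -1.8]
grip_width: 0.361
grasp_force: 30.0
```

Emit:
servo_tool --deltas '[[0.0,[0.012,-0.046,0],0],[0.0,[0,0,0],0.12],[0.0,[0,0,0],0.122],[0.0,[0,0,0],0],[0.0,[0,0,0],0]]'

```text
clock: 51.85
position: [0.3836, -0.2867, 0.2165]
tool_rot: [0.224, 0.975, 0.0, -0.0]
force: [-0.2, 0.2, -1.0]
grip_width: 0.359
grasp_force: 30.0
```

```bash
python3 - <<'E'
from h import *
go(.3838,-.287,.041,64)
E
```

```text
g [ 0.3836 -0.2866  0.1655] yaw 64.1 tilt 0.02 delta [-0.0004 -0.0003  0.1245] turn 0.002 q [-0.63, -0.05, 1.21, 1.99, 0.05, 1.17, 1.68] F [-0.2  0.2 -1. ] w 31.2 gf 30.0 t 51.85
```

Emit:
servo_tool --deltas '[[0.0,[0,0,0.03],0],[0.0,[0,0,0.04],0],[0.0,[0,0,0.03],0],[0.0,[0,0,0.015],0],[0.0,[0,0,0.006],0],[0.0,[0,0,0.003],0],[0.0,[0,0,0],0],[0.0,[0,0,0],0]]'

```text
clock: 52.85
position: [0.3842, -0.287, 0.0933]
tool_rot: [0.225, 0.974, 0.0, 0.001]
force: [-0.5, 0.0, -1.1]
grip_width: 0.359
grasp_force: 30.0
```

```bash
python3 - <<'E'
from h import *
go(.3838,-.287,.0402,64)
E
```

```text
g [ 0.3843 -0.287   0.0423] yaw 64.0 tilt 0.08 delta [ 0.0004 -0.0002  0.0021] turn 0.0 q [-0.41, 0.3, 1.12, 2.11, -0.34, 0.93, 2.01] F [-0.5  0.  -1.1] w 31.3 gf 30.0 t 52.85
```

Emit:
servo_tool --deltas '[[0.0,[0,0,0.0015],0],[0.0,[0,0,0.0005],0],[0.0,[0,0,0],0],[0.05,[0,0,0],0],[0.05,[0,0,0],0],[0.05,[0,0,0],0],[0.05,[0,0,0],0],[0.05,[0,0,-0.01],0],[0.05,[0,0,-0.03],0],[0.05,[0,0,-0.04],0],[0.05,[0,0,-0.05],0],[0.05,[0,0,0],0]]'

```text
clock: 54.35
position: [0.3856, -0.2886, 0.2246]
tool_rot: [0.225, 0.974, 0.002, 0.005]
force: [0.9, 0.4, 0.4]
grip_width: 0.575
grasp_force: 0.0
```

```bash
python3 - <<'E'
from h import *
go(.473,.2744,.175,79.6)
E
```

```text
g [ 0.3861 -0.2885  0.1736] yaw 64.0 tilt 0.59 delta [1.688e-01 5.440e-01 2.000e-04] turn -0.272 q [-0.62, -0.07, 1.2, 1.98, 0.06, 1.18, 1.67] F [0.9 0.4 0.4] w 50.0 gf 0.0 t 54.35
```

Emit:
servo_tool --deltas '[[0.06,[0.006,0.03,0],0],[0.06,[0.008,0.045,0],0],[0.06,[0.01,0.047,0],0],[0.06,[0.01,0.047,0],0],[0.06,[0.012,0.047,0],0],[0.06,[0.015,0.047,0],0],[0.06,[0.018,0.047,0],0],[0.06,[0.018,0.047,0],0],[0.06,[0.018,0.047,0],0],[0.06,[0.018,0.047,0],0],[0.06,[0.018,0.047,0],0],[0.06,[0.018,0.046,0],0]]'

```text
clock: 55.85
position: [0.47, 0.2773, 0.2194]
tool_rot: [0.225, 0.974, -0.001, -0.001]
force: [0.8, -0.8, 0.4]
grip_width: 0.692
grasp_force: 0.0
```

Emit:
servo_tool --deltas '[[0.06,[0,0,0],-0.136],[0.06,[0,0,0],-0.136],[0.06,[0,0,0],0],[0.06,[0,0,0],0]]'

```text
clock: 56.35
position: [0.4701, 0.2757, 0.2201]
tool_rot: [0.092, 0.996, -0.0, -0.0]
force: [-0.4, 0.4, -0.2]
grip_width: 0.688
grasp_force: 0.0
```

```bash
python3 - <<'E'
from h import *
go(.473,.2744,.0565,79.6)
P,im=ortho('pics/w10.png',.40,.54,.20,.34,.081,4)
for d in nets.regions_of('wrist','tape_measure')[:2]:
    ys,xs=np.nonzero(d['mask']); X=at_z('wrist',np.c_[xs,ys],.081,P); print(round(d['p'],2),cv2.minAreaRect(X[:,:2].astype(np.float32)*1000))
E
```

```text
g [0.4701 0.2757 0.1691] yaw 79.4 tilt 0.06 delta [-0.0032 -0.0006  0.1126] turn -0.003 q [-1.03, 0.15, 0.49, 1.82, -0.08, 1.19, 0.88] F [-0.4  0.4 -0.2] w 59.9 gf 0.0 t 56.35
0.57 ((466.8227233886719, 278.8370056152344), (36.370357513427734, 74.56559753417969), 78.38855743408203)
```

View pics/w10.png

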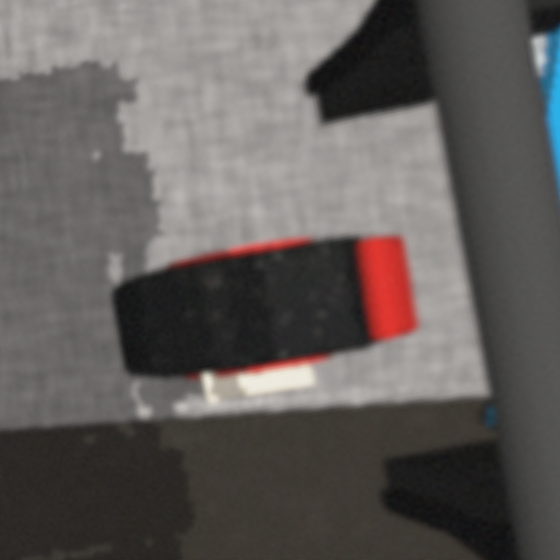

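The tape measure stands upright at crop (265,305), between the open fingers. I'll regrasp it at the point where I released it.

Emit:
servo_tool --deltas '[[0.06,[-0.003,-0.001,0.03],0],[0.06,[0,0,0.04],0],[0.06,[0,0,0.025],0],[0.06,[0,0,0.012],0],[0.06,[0,0,0.0055],0],[0.06,[0,0,0],0],[0.0,[0,0,0],0],[0.0,[0,0,0],0],[0.0,[0,0,0],0],[0.0,[0,0,0],0],[0.0,[0,0,0],0],[0.0,[0,0,0],0]]'

```text
clock: 57.95
position: [0.4731, 0.2746, 0.1085]
tool_rot: [0.091, 0.996, 0.0, 0.0]
force: [-1.2, 0.4, 2.5]
grip_width: 0.344
grasp_force: 29.9
```

```bash
python3 - <<'E'
from h import *
go(.4177,-.1872,.16,65.8)
E
```

```text
g [0.4731 0.2746 0.0575] yaw 79.6 tilt 0.01 delta [-0.029  -0.4642 -0.1026] turn 0.241 q [-0.99, 0.29, 0.48, 1.92, -0.16, 0.97, 0.95] F [-1.2  0.4  2.5] w 29.9 gf 29.9 t 57.95
```

Emit:
servo_tool --deltas '[[0.0,[0,0,-0.02],0],[0.0,[0,0,-0.04],0],[0.0,[0,0,-0.04],0],[0.0,[-0.006,-0.03,-0.01],0],[0.0,[-0.006,-0.045,0],0],[0.0,[-0.006,-0.05,0],0],[0.0,[-0.006,-0.05,0],0],[0.0,[-0.006,-0.05,0],0],[0.0,[-0.005,-0.05,0],0],[0.0,[-0.002,-0.05,0],0],[0.0,[0,-0.05,0],0],[0.0,[0.003,-0.05,0],0]]'

```text
clock: 59.45
position: [0.4287, -0.1511, 0.2177]
tool_rot: [0.091, 0.996, 0.0, -0.0]
force: [0.4, 0.3, -3.0]
grip_width: 0.341
grasp_force: 29.9
```

Emit:
servo_tool --deltas '[[0.0,[0.005,-0.039,0],0],[0.0,[0,0,0],0.12],[0.0,[0,0,0],0.121],[0.0,[0,0,0],0],[0.0,[0,0,0],0]]'

```text
clock: 60.08
position: [0.4174, -0.1869, 0.2179]
tool_rot: [0.209, 0.978, 0.0, -0.0]
force: [0.2, 0.2, -2.1]
grip_width: 0.344
grasp_force: 29.9
```

```bash
python3 - <<'E'
from h import *
go(.4177,-.1872,.0425,65.8)
E
```

```text
g [ 0.4174 -0.1869  0.1669] yaw 65.9 tilt 0.03 delta [-5.000e-04 -1.000e-04  1.244e-01] turn 0.002 q [-0.6, -0.11, 0.93, 2.03, 0.09, 1.18, 1.44] F [ 0.2  0.2 -2.1] w 29.9 gf 29.9 t 60.075
```

Emit:
servo_tool --deltas '[[0.0,[0,0,0.03],0],[0.0,[0,0,0.04],0],[0.0,[0,0,0.03],0],[0.0,[0,0,0.015],0],[0.0,[0,0,0.006],0],[0.0,[0,0,0.003],0],[0.0,[0,0,0],0],[0.0,[0,0,0],0]]'

```text
clock: 61.08
position: [0.4181, -0.1871, 0.0948]
tool_rot: [0.21, 0.978, 0.0, 0.001]
force: [1.1, -0.3, -1.7]
grip_width: 0.343
grasp_force: 29.9
```

```bash
python3 - <<'E'
from h import *
go(.4177,-.1872,.0415,65.8)
E
```

```text
g [ 0.4182 -0.1871  0.0438] yaw 65.8 tilt 0.08 delta [ 0.0004 -0.0003  0.0023] turn -0.0 q [-0.55, 0.17, 0.98, 2.15, -0.18, 0.9, 1.68] F [ 1.1 -0.3 -1.7] w 29.8 gf 29.9 t 61.075
```

Emit:
servo_tool --deltas '[[0.0,[0,0,0.0015],0],[0.0,[0,0,0.001],0],[0.0,[0,0,0],0],[0.05,[0,0,0],0],[0.05,[0,0,0],0],[0.05,[0,0,0],0],[0.05,[0,0,0],0],[0.05,[0,0,-0.01],0],[0.05,[0,0,-0.03],0],[0.05,[0,0,-0.04],0],[0.05,[0,0,-0.05],0],[0.05,[0,0,0],0]]'

```text
clock: 62.58
position: [0.42, -0.188, 0.2257]
tool_rot: [0.21, 0.978, 0.002, 0.004]
force: [-0.1, 0.2, -0.7]
grip_width: 0.572
grasp_force: 0.0
```

Emit:
servo_tool --deltas '[[0.05,[0,0.04,-0.03],0],[0.05,[0,0.05,0],0],[0.05,[0.005,0.05,0],0],[0.05,[0.01,0.05,0],0],[0.05,[0.01,0.05,0],0],[0.05,[0.015,0.05,0],0],[0.05,[0.015,0.05,0],0],[0.05,[0.015,0.05,0],0],[0.05,[0.015,0.05,0],0],[0.05,[0,0,0],0],[0.05,[0,0,0],0]]'

```text
clock: 63.95
position: [0.5205, 0.2482, 0.2508]
tool_rot: [0.21, 0.978, -0.001, -0.0]
force: [-0.6, -0.5, -0.1]
grip_width: 0.578
grasp_force: 0.0
```

```bash
python3 - <<'E'
from h import *
go(.4177,-.1872,.0415,65.8)
im=imaging.camera('top');cv2.imwrite('pics/t3.png',cv2.resize(im[80:290,100:420],(800,525),interpolation=cv2.INTER_CUBIC))
for q in('stapler','tape_measure','punch'):
    for d in nets.regions_of('top',q)[:2]:
        ys,xs=np.nonzero(d['mask']); X=at_z('top',np.c_[xs,ys],.045)
        print(q,round(d['p'],2),np.round(d['rect']),X.mean(0).round(3),cv2.minAreaRect(X[:,:2].astype(np.float32)*1000))
E
```

```text
g [0.5204 0.248  0.1998] yaw 65.8 tilt 0.14 delta [-0.0851 -0.4386  0.1594] turn -0.001 q [-1.01, 0.21, 0.59, 1.71, -0.12, 1.26, 0.76] F [-0.6 -0.5 -0.1] w 50.3 gf 0.0 t 63.95
stapler 0.82 [299. 221. 324. 264.] [ 0.384 -0.286  0.045] ((386.4907531738281, -286.5158996582031), (36.93286895751953, 130.50218200683594), 63.28110885620117)
tape_measure 0.88 [223. 179. 255. 190.] [ 0.558 -0.062  0.045] ((557.3472290039062, -58.710296630859375), (40.5128173828125, 79.28890991210938), 11.554555892944336)
tape_measure 0.62 [271. 219. 290. 244.] [ 0.419 -0.186  0.045] ((421.9273681640625, -186.01126098632812), (37.06890106201172, 77.2982406616211), 63.168914794921875)
punch 0.86 [354. 186. 400. 225.] [ 0.499 -0.484  0.045] ((500.9015808105469, -484.35931396484375), (121.50965118408203, 112.66016387939453), 70.47466278076172)
```

View pics/t3.png

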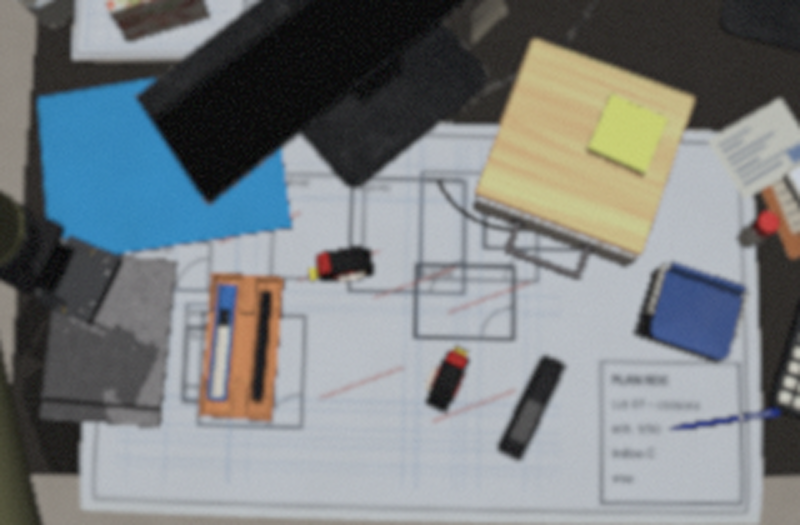

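The final top view shows the drawer shut, with the cutter (222,342) and marker (262,345) in their grooves. The stapler (532,408) and tape measure (447,380) are back within about 5 mm. The punch (692,310) has not moved, and the arm is clear.

```bash
python3 -c "
from h import *
print(r.job_done())"
```

```text
the job is handed in; nothing more can be done
None
```

The job is done and handed in; no verdict came back. In the last top view the drawer is shut, the cutter and marker are in their grooves, the stapler and tape measure stand within about 5 mm of where they started, and the punch has not moved.

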